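Put hex pillars away in a tilt-out bin

ROBOT

A 6-joint arm with a two-finger parallel gripper is mounted at the origin on the work surface. World frame = base frame: x ahead of the robot, y to its left, z up, the work surface at z = 0. Lengths are in mm, angles in rad, forces in N, time in s.
With the tool pointing down it reaches from about 225 to 875 mm from the base axis. Payload 3.4 kg.
Tool frame: the origin (TCP) lies at the very end of the fingers, on their centre line; the grasp point (between the pads) lies 19 mm behind it; y points along the fingers, z is the direction in which the jaws open and shut, and the axes are right-handed (so a half turn about y gives the same grasp; the last joint's range is limited). The gripper opens to 85 mm and grips with 20 to 120 N. Pads are 22 mm wide; open, the fingers measure 114 mm over their backs; the gripper's body (76 mm by 85 mm) begins 54 mm behind the grasp point. The pads swing forward as they close: fully open they stand 13 mm farther back than shut.
Start: joints at [1.049, 0.276, 1.505, -0, 1.361, -0.121], TCP at [224.359, 529.458, 231.328] pointing down, gripper open.
Joint ranges: [-2.89, 2.89], [-0.75, 2.08], [0.22, 2.7], [-1.18, 4.32], [0.11, 2.71], [-2.7, 2.7]. Speed limits (rad/s): [2.57, 2.57, 3.14, 3.14, 3.14, 3.14].

INTERFACE

Orientations are given as a unit quaternion [w, x, y, z].
In Python, from workcell import r gives the robot as it stands.
- The arm moves only by the shell command python3 -m jog 'ROWS' [FORCE]. ROWS is a JSON object of lists of equal length, an entry for each row: "linear": the shift along the tool's x, y, z in m, a list of three; "turn": the turn, a rotation vector about the tool's x, y, z in degrees, a list of three; "gripper": the opening, from 0 (shut) to 1 (fully open). In form: {"linear": [[dx, dy, dz], ...], "turn": [[rx, ry, rz], ...], "gripper": [gripper, ...]}. A call has 1 to 10 rows; each row is the pose to reach, as a shift and turn from the pose measured when the call began, along the tool's axes at that moment; what a row does not reach only later rows make up. A row lasts 1/12 s, in which the tool goes at most 41.7 mm and 7.16 degrees, less where a joint would pass 70% of its speed; a pose out of reach is approached as far as the arm can. A call with a gripper value outside its range is refused whole. The fingers move at their own pace and stop on an object; FORCE is the grip in N (left out, the last holds). Time passes only in rows, so rows that repeat a pose let the fingers close. It gives the time, the measured TCP pose, the force and the opening at its end, in the units of the state.
- r.get_obs(): the state, without advancing time (a new reading comes with each control period).
- r.snapshot(name): name is "scene" or "top" or "wrist"; returns a dict with "img" (384x512x3 uint8, red, green, blue), "fx", "fy", "cx", "cy" (pixels), "dist" ([k1, k2, p1, p2, k3] as OpenCV has them; the pictures are not rectified), "T" (4x4, takes a point from camera to world coordinates); the wrist camera has in their place "T_tool_cam" (4x4, takes a point from camera to tool coordinates, whose origin is the TCP and whose axes are the tool frame's). Camera axes: x right, y down, z forward; pixel columns grow to the right and rows downward; lengths in mm; the calibration is good to about 2 mm. A picture is of the moment at which its call begins: read the wrist's pose just before it. There is no depth.
- r.job_done(): hands the job in, once; it reports no verdict.
The state is a dict: "time": time; "joints": joint angles; "joint_vel": joint speeds; "joint_torque": joint torques, N m; "tcp_pos": TCP position; "tool_rot": TCP orientation; "wrist_force": force on the tool from outside, world axes, zero at the start; "wrist_torque": the same for the moment, N m; "opening": opening from 0.0 (shut) to 1.0 (fully open).
Only numpy, scipy, OpenCV 4.12 (cv2) and the standard library are available. Lean on these libraries where they do the work, as an engineer would, in place of code of your own. Each camera call takes 0.05 s, during which the arm holds its last target.

TASK

Put the five red hex pillars away: pull the tilt-out bin with the red handle open to its stop, then pick up the white tray and tip all the pillars out of it into the bin from close above. Set the empty tray back down upright on the green mat, let go of it and leave the red-handled bin fully shut with the pillars inside. Leave the black-handled bin shut and don't shift the camera, the filter or the dovetail rail.

Things in the scene. Friction and masses are not known exactly. Their poses are not given: they have to be found in the camera images.
- red_bin (a joint): Tilt of the red-handled bin about its hinge line, rad: 0 fully shut (may start up to 0.08 ajar), 0.65 at its stop, fully open. The hinge has steady friction, about 0.25 N m (about 1.5 N at the handle): the bin stays at whatever tilt it is left.
- red_hinge (a point): Middle of the red-handled bin's hinge line, at the foot of its white front, 22 mm above the table; this frame tilts with the bin. y lies level along the hinge line; shut, x points level into the housing and z up; opening turns it by the joint value about its -y axis, the front's top going outward and down. Front panel in this frame: 138 wide, z 0 to 178, x -2.5 to 2.5 mm.
- red_handle (a point): Middle of the red handle of the bin to use: a level round bar, 10 mm diameter, 106 mm long along y, on two posts 96 mm apart, bar centre 40 mm out from the front panel (35 mm free gap behind it). At x -42.5, y 0, z 168 mm in the red_hinge frame and parallel to it; shut it is 190 mm above the table, 22 mm below the housing's top.
- red_mouth (a point): Middle of the red-handled bin's open top: x 58, y 0, z 150 mm in the red_hinge frame, parallel to it. The bin is a wedge, 128 wide inside: floor x 0 to 77 at z 0 to 4 mm, back wall leaning from (x 77, z 0) to (x 115, z 128). At the stop the front's top edge is 108 mm out from the hinge line and 164 mm above the table, the back wall's top edge 14 mm in and 193 mm up.
- red_unit: Fixed grey housing of the red-handled bin, 150 deep (x) x 148 wide (y) x 200 mm high, standing on the 12 mm plate (top 212 mm above the table); origin at the centre of its underside, front face at x -75 mm, x pointing level from front to back. Shut, the bin's front panel is flush in its open front.
- black_bin (a joint): Tilt of the black-handled bin, rad, 0 shut: the same kind of bin in its own housing, beside the red-handled one on the same plate. It starts shut.
- black_handle (a point): Middle of the black handle bar of the other bin, same shape as the red one.
- rack: Fixed pale-green drilled plate under the two bin housings, 190 x 330 x 12 mm, origin at the centre of its underside, x axis pointing level from the bins' fronts to their backs, y along the row. The housings stand side by side at y -76 and +76 mm; which bin is on which side varies.
- tray: White open-ended pouring tray, 130 long (x -65 to 65) x 64 wide (y) x 45 mm high, 0.12 kg, origin at the centre of its underside, z up, 3 mm walls. Closed at the +x end; at the open -x end its slick floor (friction 0.35) ramps up 8 mm (x -25 to -65) to a lip. Parallel side walls, 45 high from x -20 to 65, can be gripped across from above (64 mm over them); loaded it balances near x +18 mm.
- tray_lip (a point): Middle of the tray's pouring lip: x -65, y 0, z 11 mm in the tray's frame (the inner floor at the lip).
- pillar_1: Red anodised hexagonal pillar 1 of 5, 70 mm long (along its x axis), 14 mm across flats, about 32 g, origin at its centre. Starts lying lengthwise in the tray, on its floor.
- pillar_2: Red anodised hexagonal pillar 2 of 5, 70 mm long (along its x axis), 14 mm across flats, about 32 g, origin at its centre. Starts lying lengthwise in the tray, on its floor.
- pillar_3: Red anodised hexagonal pillar 3 of 5, 70 mm long (along its x axis), 14 mm across flats, about 32 g, origin at its centre. Starts lying lengthwise in the tray, on its floor.
- pillar_4: Red anodised hexagonal pillar 4 of 5, 70 mm long (along its x axis), 14 mm across flats, about 32 g, origin at its centre. Starts lying lengthwise in the tray, on top of another.
- pillar_5: Red anodised hexagonal pillar 5 of 5, 70 mm long (along its x axis), 14 mm across flats, about 32 g, origin at its centre. Starts lying lengthwise in the tray, on top of another.
- mat: Green cutting mat with white grid, fixed flat on the table, 260 (x) x 220 (y) x 3 mm, origin at the centre of its underside. The tray starts on it and must come back onto it.
- camera: Bystander: red and black cylindrical camera standing upright, 80 mm diameter, 98 mm high, 0.45 kg, origin at the centre of its underside.
- filter: Bystander: magenta filter in a black ring lying flat, 70 mm diameter, 12 mm high, origin at the centre of its underside.
- dovetail: Bystander: black dovetail rail lying flat, 180 (x) x 44 (y) x 15 mm high, origin at the centre of its underside.
There are look-alikes about, which are no part of the job. What is shaped like the pillar_4 but blue or purple is not meant.

How it is judged:
By the outcome, as a careful person would: the job done as asked, in the order asked, and still so for the second after the job is handed in, with the robot touching nothing.
It also fails if it takes over 67 s, if anything falls off the work surface, if the arm or the gripper's body presses on something with over 40 N, if the wrist force passes 120 N, or if a joint passes its speed limit or range.

## Working session

There is one attempt and no reset: what is moved stays moved. The work goes in short steps, Python scripts to look and compute and a shell command to move; the robot and the scene stay as the last step left them, time stands still between calls to the robot, and variables do not carry over. Pictures are saved under pics/ and viewed, and the job is handed in when it is done.

```bash
ls; mkdir -p pics; python3 - <<'E'
from workcell import r
import cv2
print(r.get_obs())
for n in ["scene","top","wrist"]:
    s=r.snapshot(n); cv2.imwrite(f"pics/{n}0.png",s["img"][:,:,::-1])
    print(n,{k:v for k,v in s.items() if k!="img"})
E
```

```text
pics
{'time': 0.0, 'joints': array([ 1.04902513e+00,  2.76573332e-01,  1.50615851e+00, -1.85336299e-05,
        1.36069841e+00, -1.21031716e-01]), 'joint_vel': array([ 4.69062141e-04, -1.59400679e-03, -1.62873322e-03, -2.27241965e-06,
       -7.29500752e-04, -1.32912843e-03]), 'joint_torque': array([ 9.54768730e-04, -4.16770935e+01, -2.45807594e+01,  1.12674593e-04,
        1.09203896e-02,  6.27060012e-05]), 'tcp_pos': array([224.06194484, 528.95757262, 230.4419583 ]), 'tool_rot': array([-0.69234127,  0.69357816, -0.14093441,  0.1405361 ]), 'wrist_force': array([ 0.04409238, -0.13930792, -0.69505362]), 'wrist_torque': array([-0.05622862,  0.02448436,  0.01672967]), 'opening': 1.0004677682813312}
scene {'fx': 480.92691117503864, 'fy': 480.92691117503864, 'cx': 250.71116684651503, 'cy': 198.28696227528786, 'dist': array([0.03344409, 0.        , 0.        , 0.        , 0.        ]), 'T': array([[-3.03679199e-01,  8.20459670e-01, -4.84380919e-01,
         1.15964506e+03],
       [ 9.52710492e-01,  2.67374350e-01, -1.44408018e-01,
         3.33994548e+02],
       [ 1.10300783e-02, -5.0532
[... 521 characters left out ...]
414e-03, -1.11651761e-01, -9.93746287e-01,
         1.08846668e+03],
       [ 0.00000000e+00,  0.00000000e+00,  0.00000000e+00,
         1.00000000e+00]])}
wrist {'fx': 304.2314623077661, 'fy': 304.2314623077661, 'cx': 259.8533159090463, 'cy': 193.8452870472791, 'dist': array([-0.04796774,  0.        ,  0.        ,  0.        ,  0.        ]), 'T_tool_cam': array([[ 9.22636089e-04,  9.45304995e-01,  3.26186472e-01,
        -8.45550255e+01],
       [-2.90701437e-04, -3.26186344e-01,  9.45305445e-01,
        -1.41953005e+02],
       [ 9.99999532e-01, -9.66995795e-04, -2.61497720e-05,
         6.11107724e-01],
       [ 0.00000000e+00,  0.00000000e+00,  0.00000000e+00,
         1.00000000e+00]])}
```

View pics/scene0.png

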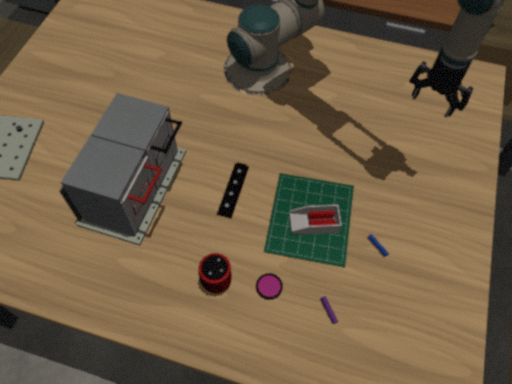

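View pics/top0.png

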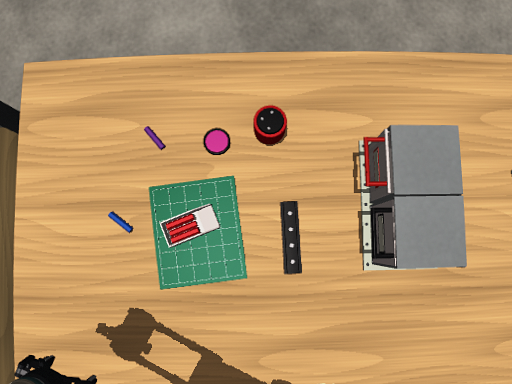

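View pics/wrist0.png

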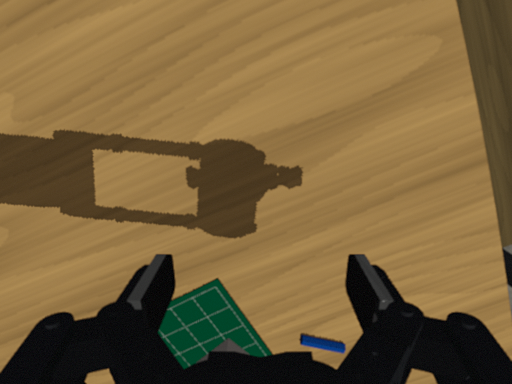

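Top view: the red-handled bin is at about (375,162) and the black-handled one at (380,232). The tray with red pillars is at (190,225) on the mat. The blue (120,222) and purple (155,138) pillars are look-alikes. Next I'll view close crops.

```bash
cat > h.py <<'E'
import numpy as np, cv2
from scipy.spatial.transform import Rotation as R
from workcell import r
def K(s): return np.array([[s["fx"],0,s["cx"]],[0,s["fy"],s["cy"]],[0,0,1]])
def toolT(o=None):
    o=o or r.get_obs(); q=o["tool_rot"]; T=np.eye(4); T[:3,:3]=R.from_quat([q[1],q[2],q[3],q[0]]).as_matrix(); T[:3,3]=o["tcp_pos"]; return T
def camT(s,o=None):
    return s["T"] if "T" in s else toolT(o)@s["T_tool_cam"]
def onplane(s,px,z,T=None):
    T=s["T"] if T is None else T
    u=cv2.undistortPoints(np.array(px,float).reshape(-1,1,2),K(s),s["dist"]).reshape(-1,2)
    d=np.c_[u,np.ones(len(u))]@T[:3,:3].T; c=T[:3,3]
    return c+d*((np.asarray(z)-c[2])/d[:,2])[:,None]
def proj(s,P,T=None):
    T=s["T"] if T is None else T
    Ti=np.linalg.inv(T); rv=cv2.Rodrigues(Ti[:3,:3])[0]
    return cv2.projectPoints(np.array(P,float).reshape(-1,1,3),rv,Ti[:3,3],K(s),s["dist"])[0].reshape(-1,2)
def crop(img,x0,y0,x1,y1,k,name):
    c=cv2.resize(img[y0:y1,x0:x1],None,fx=k,fy=k,interpolation=cv2.INTER_CUBIC)
    cv2.imwrite("pics/"+name,c[:,:,::-1])
E
python3 - <<'E'
import cv2
def c(n,x0,y0,x1,y1,k,o): 
    i=cv2.imread(f"pics/{n}.png"); cv2.imwrite(f"pics/{o}.png",cv2.resize(i[y0:y1,x0:x1],None,fx=k,fy=k,interpolation=cv2.INTER_CUBIC))
c("top0",350,115,475,280,3.6,"c_topbin"); c("top0",140,170,255,295,4.8,"c_toptray"); c("scene0",55,85,195,245,3.75,"c_scbin"); c("scene0",260,170,360,270,6,"c_sctray")
E
```

```text
(no output)
```

View pics/c_topbin.png

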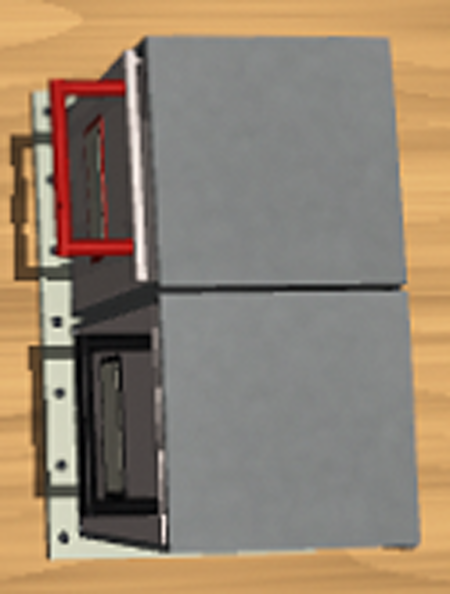

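View pics/c_toptray.png

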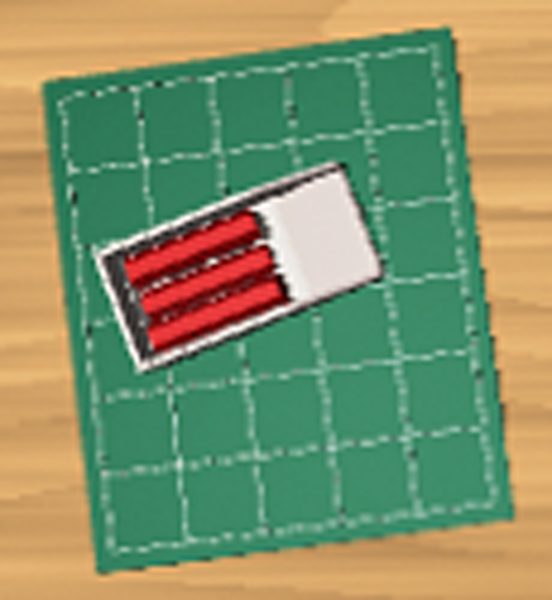

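View pics/c_scbin.png

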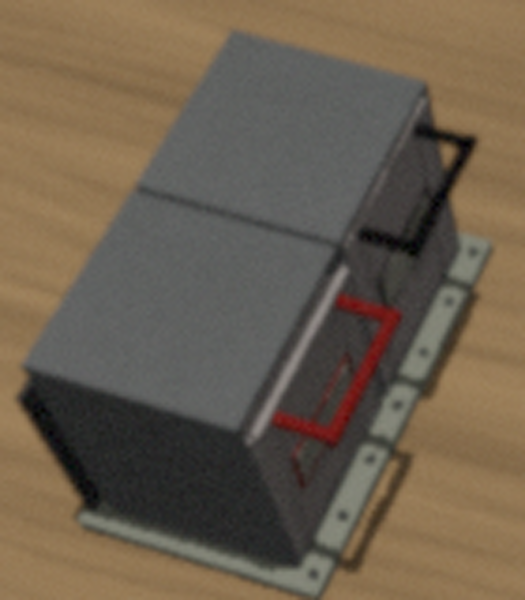

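View pics/c_sctray.png

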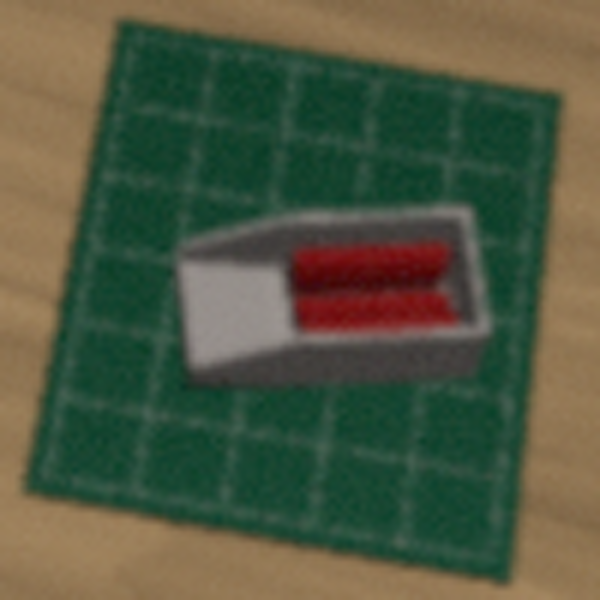

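```bash
cat > fit.py <<'E'
from h import *
from scipy.optimize import least_squares
top=r.snapshot("top"); sc=r.snapshot("scene")
a=lambda p,k,o:np.array(p,float)/k+np.array(o)-0.5+0.5/k
def W(p,pts):
    x,y,th=p[:3]; pts=np.array(pts,float); c,s=np.cos(th),np.sin(th)
    return np.c_[x+c*pts[:,0]-s*pts[:,1], y+s*pts[:,0]+c*pts[:,1], pts[:,2]]
# rack frame: x front->back (world -y), y = z cross x  -> x=(0,-1,0): y=(1,0,0)=+x world. red far => red at +76
tp=a([(146,37),(388,38),(406,284),(167,552),(419,545),(33,92),(50,557)],3.6,(350,115))
tm=[(-75,150,212),(75,150,212),(75,2,212),(-75,-150,212),(75,-150,212),(-95,165,12),(-95,-165,12)]
sp=a([(235,32),(428,88),(25,370),(240,432),(490,243),(320,598),(80,515)],3.75,(55,85))
sm=[(75,-150,212),(-75,-150,212),(75,150,212),(-75,150,212),(-95,-165,12),(-95,165,12),(95,165,12)]
ht=a([(62,85),(67,248)],3.6,(350,115)); hs=a([(396,313),(332,437)],3.75,(55,85))
def hand(q):
    # housing center offset dx unknown (assume 0); hinge at front face x=-75+2.5? 
    out=[]
    for yy in (53,-53):
        X,Z=-42.5,168
        out.append((hx+X*np.cos(q)-Z*np.sin(q), 76+yy, 22+Z*np.cos(q)+X*np.sin(q)))
    return out
hx=-72.5
def f(p,parts=False):
    # p: x,y,th,dx
    m=lambda M:[(u+(p[3] if w>100 else 0),v,w) for u,v,w in M]
    e1=proj(top,W(p,m(tm)))-tp; e2=proj(sc,W(p,m(sm)))-sp
    return (e1,e2) if parts else np.r_[e1.ravel(),e2.ravel()]
s=least_squares(f,[470,-350,-1.57,0],loss="soft_l1"); print("rack",s.x); print(f(s.x,True))
def g(q):
    H=np.array(hand(q[0])); H[:,0]+=s.x[3]
    return np.r_[(proj(top,W(s.x,H))-ht).ravel(),(proj(sc,W(s.x,H))-hs).ravel()]
t=least_squares(g,[0.03]); print("q",t.x,t.fun); H=np.array(hand(t.x[0]));H[:,0]+=s.x[3]; print("handle",W(s.x,H))
print("hinge",W(s.x,[(hx+s.x[3],76,22)]))
# tray
tt=a([(98,252),(144,370),(345,163),(383,276)],4.8,(140,170)); tmm=[(65,32,48),(65,-32,48),(-65,32,14),(-65,-32,14)]
ts=a([(472,208),(490,328),(180,258),(475,375)],6,(260,170))
# x axis world +y-ish; y left of x = -x world
def k(p,parts=False):
    flip=[(65,32,48),(65,-32,48)]
    e1=proj(top,W(p,[(65,-32,48),(65,32,48),(-65,-32,17),(-65,32,17)]))-tt
    e2=proj(sc,W(p,[(65,32,48),(65,-32,48),(-65,32,17),(65,-32,3)]))-ts
    return (e1,e2) if parts else np.r_[e1.ravel(),e2.ravel()]
P0=onplane(top,[(190,226)],30)[0]; print(P0)
s2=least_squares(k,[P0[0],P0[1],1.3],loss="soft_l1"); print("tray",s2.x); print(k(s2.x,True))
mt=a([(42,83),(452,29),(513,518),(100,572)],4.8,(140,170)); M=onplane(top,mt,3); print("mat",M, M.mean(0))
print("dove",onplane(top,[(281,202),(297,202),(285,273),(300,272)],15)); print("cam",onplane(top,[(270,122)],98)); print("filt",onplane(top,[(217,141)],12))
E
python3 fit.py
```

```text
rack [ 501.38527796 -305.30386253   -1.6926501   -26.3848932 ]
(array([[45.85948246, 21.08260537],
       [44.14218574, 28.68242913],
       [37.12808584, 28.6390828 ],
       [31.70864537, 21.43424488],
       [29.43195289, 28.42889424],
       [48.87973201, 17.54716558],
       [35.56357224, 18.08850619]]), array([[-12.18651113, -22.64813469],
       [-16.24635384, -19.98839048],
       [-24.10300864, -32.76748394],
       [-29.82404711, -27.68756236],
       [-21.26542538, -19.51712353],
       [-35.92341757, -28.6229108 ],
       [-29.20400238, -31.43207052]]))
q [0.56870642] [  3.07160233  17.8965666   -1.54146624  19.35452984 -16.95383654
  30.89885512  21.25579256 -33.88101732]
handle [[656.7987649  -97.48329761 140.66846209]
 [551.58475377 -84.59873854 140.66846209]]
hinge [[ 588.84143921 -216.39018551   22.        ]]
[513.96098329 323.95371785  30.        ]
tray [516.65720955 324.32926326  27.07107261]
(array([[-0.96884324,  0.33741716],
       [-1.06412699,  0.41214166],
       [-1.29667338, -0.21959061],
       [ 0.31517229,  0.07856721]]), array([[-1.02868276, -0.14652527],
       [-0.42395195,  0.68832756],
       [-0.62336177, -0.8280947 ],
       [-0.75087757,  0.35175155]]))
mat [[616.58121223 434.70226907   3.        ]
 [640.46543743 216.09736744   3.        ]
 [384.34564427 188.77249959   3.        ]
 [359.76800106 404.09057995   3.        ]] [500.29007375 310.91567901   3.        ]
dove [[569.60944509  98.82337831  15.        ]
 [568.72819261  58.90012484  15.        ]
 [394.16403539  93.60007617  15.        ]
 [395.66160986  56.61198282  15.        ]]
cam [[751.51721517 123.89304194  98.        ]]
filt [[729.26265807 257.07020352  12.        ]]
```

```bash
cat >> fit.py <<'E'
print("----"); A=onplane(top,tp,[m[2] for m in tm]); print(A); B=onplane(sc,sp,[m[2] for m in sm]); print(B)
E
python3 fit.py | sed -n '/----/,$p'
```

```text
----
[[ 709.10771347 -125.85893781  212.        ]
 [ 707.89818696 -275.13145521  212.        ]
 [ 560.21665789 -273.65277142  212.        ]
 [ 411.01286785 -121.3578274   212.        ]
 [ 408.89929447 -271.89074821  212.        ]
 [ 724.37766306 -105.55827907   12.        ]
 [ 397.23453636 -102.25841817   12.        ]]
[[ 411.23519953 -268.01720809  212.        ]
 [ 415.97036113 -118.11993055  212.        ]
 [ 711.24808177 -269.47195145  212.        ]
 [ 710.80730543 -121.5794883   212.        ]
 [ 397.69891863 -101.70353164   12.        ]
 [ 725.94147411 -101.41074102   12.        ]
 [ 718.35433823 -294.23732643   12.        ]]
```

```bash
sed -i 's/\[470,-350,-1.57,0\]/[560,-198,-1.57,0]/' fit.py; python3 fit.py | sed -n '1,22p'
```

```text
rack [ 5.59515011e+02 -1.97716283e+02 -1.58055196e+00 -3.28725532e-01]
(array([[-0.96165916, -0.51416242],
       [-0.59831206, -0.39791869],
       [-0.57541946, -0.25653236],
       [-0.18996635,  0.38079307],
       [-0.43401474,  0.07195926],
       [-0.49435665, -0.39573991],
       [-0.42771116,  0.73724929]]), array([[-0.59715226, -0.91244108],
       [-0.15607078, -1.84086416],
       [-1.14980268, -1.32145701],
       [-0.78742798, -0.45927267],
       [ 0.45997334, -0.52674434],
       [-0.92751433, -0.47016214],
       [-0.95570446,  1.61067325]]))
q [0.0365748] [ -1.30766562  -1.40170746  -0.48204084   2.24018041 -18.56271961
  34.38463139  16.48405119 -33.60358351]
handle [[689.69361268 -77.53702035 188.33356183]
 [583.69865678 -76.50293918 188.33356183]]
hinge [[ 636.22187414 -125.63243997   22.        ]]
[513.96098329 323.95371785  30.        ]
tray [516.65720955 324.32926326  27.07107261]
(array([[-0.96884324,  0.33741716],
```

```bash
sed -i 's/hs=a(\[(396,313),(332,437)\]/hs=a([(332,437),(396,313)]/' fit.py; python3 fit.py | sed -n '16,22p'; cat >> h.py <<'E'
def Rt(yv,zv):
    y=np.array(yv,float);y/=np.linalg.norm(y);z=np.array(zv,float);z-=y*(z@y);z/=np.linalg.norm(z)
    return np.c_[np.cross(y,z),y,z]
def plan(pos,Rm,o=None):
    T=toolT(o); d=T[:3,:3].T@(np.array(pos,float)-T[:3,3])/1000; w=R.from_matrix(T[:3,:3].T@Rm).as_rotvec(degrees=True)
    print("linear",np.round(d,4),"turn",np.round(w,2),"rows~",max(np.linalg.norm(d)/.0417,np.linalg.norm(w)/7.16))
def st():
    o=r.get_obs(); print("t%.2f"%o["time"],"tcp",np.round(o["tcp_pos"],1),"q",np.round(o["joints"],3),"F",np.round(o["wrist_force"],1),"M",np.round(o["wrist_torque"],2),"op",round(o["opening"],3)); 
    open("log.txt","a").write(repr((o["joints"].tolist(),o["tcp_pos"].tolist(),o["tool_rot"].tolist()))+"\n"); return o
E
python3 - <<'E'
from h import *
st(); print(toolT().round(3))
for sz in (1,-1): plan((637,-20,290),Rt((0,0,-1),(0,sz,0)))
E
```

```text
-0.66770791 -0.57470755]
handle [[689.69147402 -77.7562356  188.39747878]
 [583.69651812 -76.72215443 188.39747878]]
hinge [[ 636.22187414 -125.63243997   22.        ]]
[513.96098329 323.95371785  30.        ]
tray [516.65720955 324.32926326  27.07107261]
(array([[-0.96884324,  0.33741716],
t0.55 tcp [224.3 529.4 231.3] q [ 1.049  0.276  1.505  0.     1.361 -0.121] F [-0.4 -0.1  0.4] M [-0.03 -0.02  0.01] op 1.002
[[ 9.21000e-01  0.00000e+00  3.90000e-01  2.24331e+02]
 [-3.90000e-01  0.00000e+00  9.21000e-01  5.29443e+02]
 [ 0.00000e+00 -1.00000e+00  0.00000e+00  2.31315e+02]
 [ 0.00000e+00  0.00000e+00  0.00000e+00  1.00000e+00]]
linear [ 0.5943 -0.0587 -0.3449] turn [ -0.   -22.96   0.  ] rows~ 16.53855218671388
linear [ 0.5943 -0.0587 -0.3449] turn [ -0.   157.04  -0.  ] rows~ 21.93278806321073
```

Candidates: the red handle bar (top px 375,162) versus the black handle (380,232). The pillars in the tray (190,225) versus the blue one (120,222) and purple one (155,138). The dark shadow loops at (357,170) are not handles. I choose the red bar and the white tray, and the crops above confirm both. I'll move above the red handle.

```bash
J='python3 -m jog'; python3 -m jog '{"linear":[[0.594,-0.059,-0.345],[0.594,-0.059,-0.345],[0.594,-0.059,-0.345],[0.594,-0.059,-0.345],[0.594,-0.059,-0.345],[0.594,-0.059,-0.345],[0.594,-0.059,-0.345],[0.594,-0.059,-0.345],[0.594,-0.059,-0.345],[0.594,-0.059,-0.345]],"turn":[[0,-23,0],[0,-23,0],[0,-23,0],[0,-23,0],[0,-23,0],[0,-23,0],[0,-23,0],[0,-23,0],[0,-23,0],[0,-23,0]],"gripper":[0.4,0.4,0.4,0.4,0.4,0.4,0.4,0.4,0.4,0.4]}' 30
python3 - <<'E'
from h import *
st(); print(toolT().round(3)); plan((637,-20,290),Rt((0,0,-1),(0,1,0)))
E
```

```text
time: 1.38
tcp_pos: [469.1, 202.9, 266.7]
tool_rot: [0.707, -0.707, -0.0, -0.0]
wrist_force: [0.4, 1.0, -0.6]
opening: 0.4
t1.38 tcp [469.1 202.9 266.7] q [ 0.272  0.16   1.573  0.     1.409 -1.299] F [ 0.4  1.  -0.6] M [ 0.01 -0.    0.03] op 0.4
[[ 1.00000e+00  1.00000e-03 -1.00000e-03  4.69112e+02]
 [ 1.00000e-03  0.00000e+00  1.00000e+00  2.02881e+02]
 [ 1.00000e-03 -1.00000e+00  0.00000e+00  2.66706e+02]
 [ 0.00000e+00  0.00000e+00  0.00000e+00  1.00000e+00]]
linear [ 0.1678 -0.0233 -0.223 ] turn [-0.02  0.03  0.05] rows~ 6.7148433693938525
```

```bash
python3 -m jog '{"linear":[[0.168,-0.023,-0.223],[0.168,-0.023,-0.223],[0.168,-0.023,-0.223],[0.168,-0.023,-0.223],[0.168,-0.023,-0.223],[0.168,-0.023,-0.223],[0.168,-0.023,-0.223],[0.168,-0.023,-0.223],[0.168,-0.023,-0.223]],"turn":[[0,0,0],[0,0,0],[0,0,0],[0,0,0],[0,0,0],[0,0,0],[0,0,0],[0,0,0],[0,0,0]],"gripper":[0.4,0.4,0.4,0.4,0.4,0.4,0.4,0.4,0.4]}' 30
python3 - <<'E'
from h import *
st(); o=r.get_obs(); s=r.snapshot("wrist"); cv2.imwrite("pics/w1.png",s["img"][:,:,::-1])
print(proj(s,[(690,-77.7,188.4),(584,-76.7,188.4)],camT(s,o)))
E
```

```text
time: 2.13
tcp_pos: [638.0, -21.7, 288.9]
tool_rot: [0.707, -0.707, 0.001, -0.001]
wrist_force: [-0.5, -0.0, -0.3]
opening: 0.4
t2.13 tcp [638.  -21.7 288.9] q [-1.430e-01  3.500e-01  1.255e+00  1.000e-03  1.537e+00 -1.712e+00] F [-0.5 -0.  -0.3] M [ 0.04  0.04 -0.01] op 0.4
[[197.14943522 249.14887522]
 [188.99765905 130.18244128]]
```

View pics/w1.png

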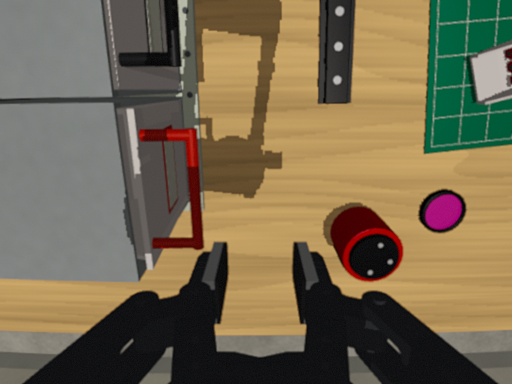

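```bash
python3 -m jog '{"linear":[[-0.001,0,-0.055],[-0.001,0,-0.055],[-0.001,0,-0.055],[-0.001,0.06,-0.055],[-0.001,0.08,-0.055],[-0.001,0.10,-0.055],[-0.001,0.12,-0.055],[-0.001,0.12,-0.055],[-0.001,0.12,-0.055]],"turn":[[0,0,0],[0,0,0],[0,0,0],[0,0,0],[0,0,0],[0,0,0],[0,0,0],[0,0,0],[0,0,0]],"gripper":[0.3,0.3,0.3,0.3,0.3,0.3,0.3,0.3,0.3]}' 30
python3 - <<'E'
from h import *
st(); s=r.snapshot("scene"); crop(s["img"],60,60,220,240,3,"s1.png"); s=r.snapshot("wrist"); cv2.imwrite("pics/w2.png",s["img"][:,:,::-1])
E
```

```text
time: 2.93
tcp_pos: [635.0, -73.4, 168.7]
tool_rot: [0.708, -0.706, 0.001, 0.001]
wrist_force: [0.5, -1.1, 1.2]
opening: 0.298
t2.93 tcp [635.  -73.4 168.7] q [-0.225  0.411  1.457  0.002  1.277 -1.797] F [ 0.5 -1.1  1.2] M [-0.02  0.    0.01] op 0.298
```

View pics/s1.png

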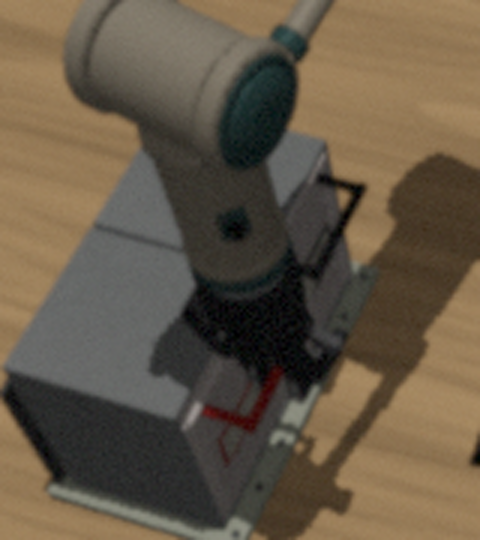

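View pics/w2.png

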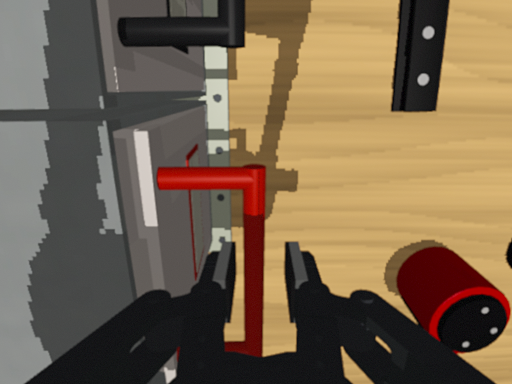

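```bash
python3 -m jog '{"linear":[[0.001,0,-0.003],[0.001,0,-0.003],[0.001,0,-0.003],[0.001,0,-0.003],[0.001,0,-0.003],[0.001,0,-0.003]],"turn":[[0,0,0],[0,0,0],[0,0,0],[0,0,0],[0,0,0],[0,0,0]],"gripper":[0,0,0,0,0,0]}' 30
python3 - <<'E'
from h import *
o=st(); T=toolT()
# arc: grasp point g = bar centre; hinge in yz
print(T.round(3))
g=T[:3,3]+T[:3,:3]@np.array([0,-19,0]); print("grasp",g)
hy,hz=-125.6,22.
import math
rad=math.hypot(g[1]-hy,g[2]-hz); a0=math.atan2(g[1]-hy,g[2]-hz); print(rad, a0-math.atan2(42.5,168))
E
```

```text
time: 3.53
tcp_pos: [639.2, -77.5, 173.4]
tool_rot: [0.707, -0.707, -0.002, -0.002]
wrist_force: [0.1, 1.0, 5.7]
opening: 0.103
t3.53 tcp [639.2 -77.5 173.4] q [-0.23   0.409  1.447  0.002  1.279 -1.801] F [0.1 1.  5.7] M [ 0.07  0.02 -0.01] op 0.103
[[ 1.00000e+00  7.00000e-03  0.00000e+00  6.39216e+02]
 [-0.00000e+00  1.00000e-03  1.00000e+00 -7.75220e+01]
 [ 7.00000e-03 -1.00000e+00  1.00000e-03  1.73429e+02]
 [ 0.00000e+00  0.00000e+00  0.00000e+00  1.00000e+00]]
grasp [639.08484037 -77.53265409 192.42824264]
177.07697656994802 0.027120293951240493
```

```bash
python3 - <<'E'
import numpy as np
q0=.04
def pos(q,tilt):
    out=42.5*np.cos(q)+168*np.sin(q); up=168*np.cos(q)-42.5*np.sin(q)
    # TCP = bar + 19*pointing; pointing=(out -sin t, up -cos t)
    return np.array([out-19*np.sin(tilt), up-19*np.cos(tilt)])
p0=pos(q0,0)
for q in np.linspace(.04,.665,11)[1:]:
    t=q-q0; d=pos(q,t)-p0
    print("q%.3f turn x %.1f  lin y(down) %.4f z(out) %.4f"%(q,-np.degrees(t),-d[1]/1000,d[0]/1000))
E
```

```text
q0.103 turn x -3.6  lin y(down) 0.0034 z(out) 0.0091
q0.165 turn x -7.2  lin y(down) 0.0073 z(out) 0.0180
q0.228 turn x -10.7  lin y(down) 0.0117 z(out) 0.0266
q0.290 turn x -14.3  lin y(down) 0.0167 z(out) 0.0349
q0.352 turn x -17.9  lin y(down) 0.0222 z(out) 0.0429
q0.415 turn x -21.5  lin y(down) 0.0282 z(out) 0.0505
q0.477 turn x -25.1  lin y(down) 0.0347 z(out) 0.0577
q0.540 turn x -28.6  lin y(down) 0.0416 z(out) 0.0645
q0.603 turn x -32.2  lin y(down) 0.0489 z(out) 0.0709
q0.665 turn x -35.8  lin y(down) 0.0566 z(out) 0.0768
```

```bash
python3 -m jog '{"linear":[[0,0.0034,0.009],[0,0.007,0.018],[0,0.012,0.027],[0,0.017,0.035],[0,0.017,0.035]],"turn":[[-3.6,0,0],[-7.2,0,0],[-10.7,0,0],[-14.3,0,0],[-14.3,0,0]],"gripper":[0,0,0,0,0]}' 30
python3 - <<'E'
from h import *
st(); print(toolT().round(3))
E
```

```text
time: 3.95
tcp_pos: [639.7, -39.8, 155.0]
tool_rot: [-0.613, 0.79, 0.004, 0.001]
wrist_force: [2.2, -1.4, -4.6]
opening: 0.102
t3.95 tcp [639.7 -39.8 155. ] q [-0.03   0.427  1.496 -0.267  1.215 -1.511] F [ 2.2 -1.4 -4.6] M [ 0.14 -0.35 -0.04] op 0.102
[[ 1.00000e+00  7.00000e-03 -2.00000e-03  6.39663e+02]
 [ 4.00000e-03 -2.47000e-01  9.69000e-01 -3.98390e+01]
 [ 7.00000e-03 -9.69000e-01 -2.47000e-01  1.54996e+02]
 [ 0.00000e+00  0.00000e+00  0.00000e+00  1.00000e+00]]
```

```bash
cat > arc.py <<'E'
import sys
from h import *
q0=float(sys.argv[1]); qs=[float(v) for v in sys.argv[2:]]
T=toolT(); Rm=T[:3,:3]; hx=np.array([1.,-0.0098,0]) # hinge axis (world), opening = rotation about -x
h=np.array([0,-125.6,22.]);
bar=lambda q: np.array([0, 42.5*np.cos(q)+168*np.sin(q), 168*np.cos(q)-42.5*np.sin(q)])
for q in qs:
    Q=R.from_rotvec(-(q-q0)*np.array([1,0,0])).as_matrix()
    gp=Rm@np.array([0,-19,0]); newgp=bar(q)-bar(q0)+gp; tcp=newgp-Q@gp
    print(q, np.round(Rm.T@tcp/1000,4), np.round(R.from_matrix(Rm.T@Q@Rm).as_rotvec(degrees=True),1))
E
python3 arc.py .29 .36 .43 .50 .57 .62 .665
```

```text
0.36 [-0.      0.0038  0.0102] [-4. -0.  0.]
0.43 [-0.      0.0083  0.0201] [-8.  -0.1  0. ]
0.5 [-0.      0.0135  0.0296] [-12.   -0.1   0. ]
0.57 [-0.0001  0.0193  0.0388] [-16.   -0.1   0. ]
0.62 [-0.0001  0.0239  0.045 ] [-18.9  -0.1   0. ]
0.665 [-0.0001  0.0282  0.0505] [-21.5  -0.2   0. ]
```

```bash
python3 -m jog '{"linear":[[0,0.004,0.010],[0,0.008,0.020],[0,0.0135,0.030],[0,0.019,0.039],[0,0.024,0.045],[0,0.028,0.0505],[0,0.028,0.0505],[0,0.028,0.0505]],"turn":[[-4,0,0],[-8,0,0],[-12,0,0],[-16,0,0],[-19,0,0],[-21.5,0,0],[-21.5,0,0],[-21.5,0,0]],"gripper":[0,0,0,0,0,0,0,0]}' 30
python3 - <<'E'
from h import *
st(); T=toolT(); print(T.round(3)); print("grasp",(T@[0,-19,0,1]).round(1))
for n,b in (("scene",(60,60,220,240)),("top",(340,110,480,290))):
  s=r.snapshot(n); crop(s["img"],*b,3,n+"2.png")
E
```

```text
time: 4.62
tcp_pos: [640.2, -1.1, 118.2]
tool_rot: [-0.452, 0.892, 0.003, 0.002]
wrist_force: [-0.1, -7.1, 5.0]
opening: 0.103
t4.62 tcp [640.2  -1.1 118.2] q [ 0.221  0.556  1.529 -0.649  1.277 -1.087] F [-0.1 -7.1  5. ] M [-1.04  0.01 -0.11] op 0.103
[[ 1.00000e+00  7.00000e-03  0.00000e+00  6.40153e+02]
 [ 4.00000e-03 -5.91000e-01  8.07000e-01 -1.08700e+00]
 [ 6.00000e-03 -8.07000e-01 -5.91000e-01  1.18156e+02]
 [ 0.00000e+00  0.00000e+00  0.00000e+00  1.00000e+00]]
grasp [640.   10.1 133.5   1. ]
```

View pics/top2.png

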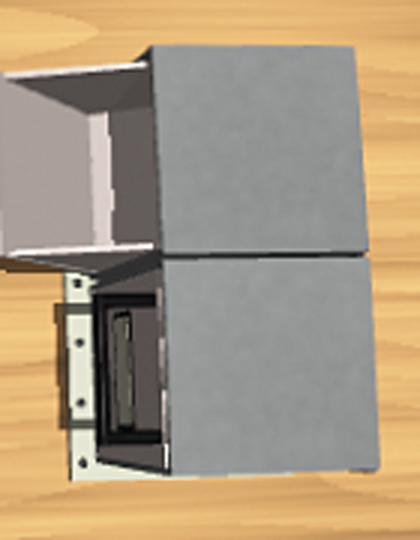

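View pics/scene2.png

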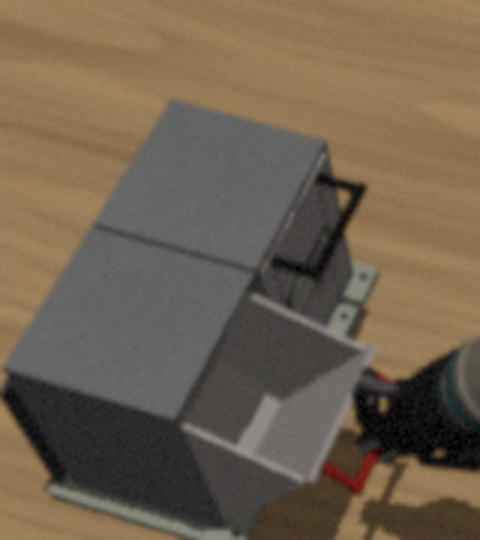

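```bash
python3 -m jog '{"linear":[[0,0.002,0.005],[0,0.003,0.007],[0,0.003,0.007]],"turn":[[-1,0,0],[-2,0,0],[-2,0,0]],"gripper":[0,0,0]}' 30
python3 - <<'E'
from h import *
st(); T=toolT(); print("grasp",(T@[0,-19,0,1]).round(1))
E
```

```text
time: 4.97
tcp_pos: [640.3, -1.7, 118.2]
tool_rot: [-0.432, 0.902, 0.002, 0.004]
wrist_force: [-4.3, -5.7, 17.8]
opening: 0.1
t4.97 tcp [640.3  -1.7 118.2] q [ 0.239  0.571  1.528 -0.686  1.297 -1.05 ] F [-4.3 -5.7 17.8] M [-2.21  0.44 -0.47] op 0.1
grasp [640.2  10.2 133.1   1. ]
```

At the stop: the force rose to 18 N with no further travel. Releasing and backing off along the tool axis.

```bash
python3 -m jog '{"linear":[[0,0,0],[0,0,0],[0,0,0],[0,-0.03,0],[0,-0.06,0],[0,-0.1,0],[0,-0.1,0]],"turn":[[2,0,0],[2,0,0],[2,0,0],[2,0,0],[2,0,0],[2,0,0],[2,0,0]],"gripper":[0.3,0.3,0.3,0.3,0.3,0.3,0.3]}' 30
python3 - <<'E'
from h import *
st(); 
for n,b in (("scene",(60,60,260,240)),("top",(290,110,480,290))):
  s=r.snapshot(n); crop(s["img"],*b,3,n+"3.png")
th=1.938; c=np.array([np.cos(th),np.sin(th),0]); ty=np.array([-np.sin(th),np.cos(th),0])
p=np.array([516.7,324.3,0])+c*18
print("grasp xy",p); R_=Rt((0,0,-1),-ty); plan((p[0],p[1],180),R_)
E
```

```text
time: 5.55
tcp_pos: [642.7, 65.2, 201.0]
tool_rot: [-0.45, 0.893, 0.005, 0.007]
wrist_force: [0.2, 0.1, 1.0]
opening: 0.299
t5.55 tcp [642.7  65.2 201. ] q [ 0.317  0.519  1.371 -0.61   1.48  -1.122] F [0.2 0.1 1. ] M [ 0.26 -0.04  0.01] op 0.299
grasp xy [510.23787527 341.10002809   0.        ]
linear [-0.1298 -0.1543  0.2329] turn [31.74 66.37 22.53] rows~ 10.745789887471787
```

View pics/top3.png

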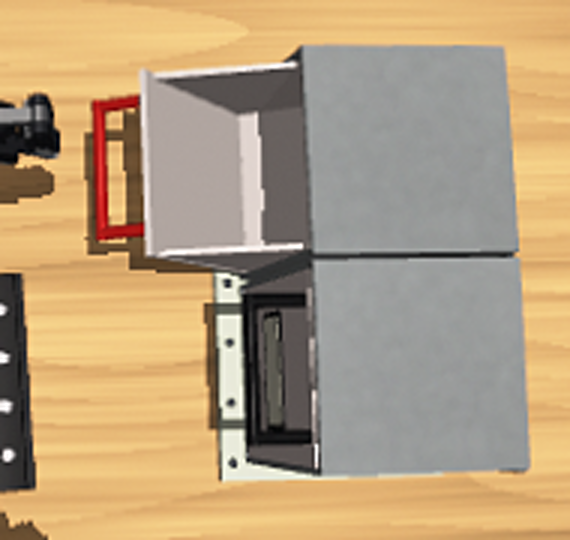

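View pics/scene3.png

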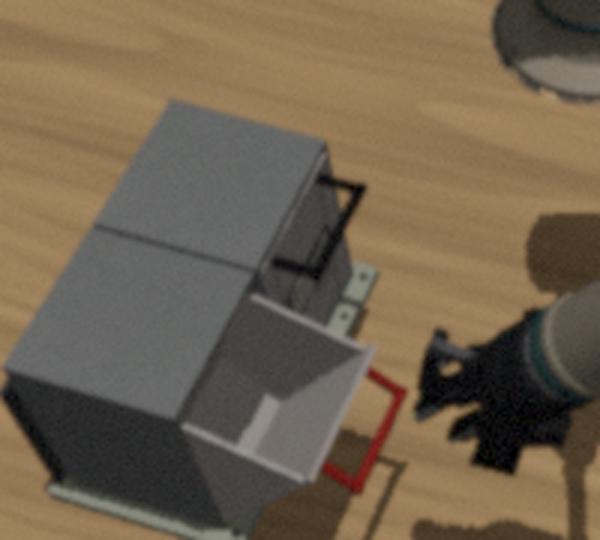

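```bash
python3 -m jog '{"linear":[[-0.13,-0.175,0.22],[-0.13,-0.175,0.22],[-0.13,-0.175,0.22],[-0.13,-0.175,0.22],[-0.13,-0.175,0.22],[-0.13,-0.175,0.22],[-0.13,-0.175,0.22],[-0.13,-0.175,0.22],[-0.13,-0.175,0.22],[-0.13,-0.175,0.22]],"turn":[[31.7,66.4,22.5],[31.7,66.4,22.5],[31.7,66.4,22.5],[31.7,66.4,22.5],[31.7,66.4,22.5],[31.7,66.4,22.5],[31.7,66.4,22.5],[31.7,66.4,22.5],[31.7,66.4,22.5],[31.7,66.4,22.5]],"gripper":[1,1,1,1,1,1,1,1,1,1]}' 30
python3 - <<'E'
from h import *
st(); print(toolT().round(3))
th=1.938; c=np.array([np.cos(th),np.sin(th),0]); ty=np.array([-np.sin(th),np.cos(th),0])
p=np.array([516.7,324.3,0])+c*18
R_=Rt((0,0,-1),-ty); plan((p[0],p[1],200),R_)
E
```

```text
time: 6.48
tcp_pos: [508.9, 343.7, 202.1]
tool_rot: [-0.581, 0.614, -0.378, 0.378]
wrist_force: [0.7, -0.5, -0.5]
opening: 0.999
t6.48 tcp [508.9 343.7 202.1] q [ 0.494  0.375  1.43  -0.023  1.379  0.056] F [ 0.7 -0.5 -0.5] M [0.03 0.01 0.05] op 0.999
[[ 4.29000e-01 -2.60000e-02  9.03000e-01  5.08897e+02]
 [-9.03000e-01 -4.00000e-02  4.28000e-01  3.43704e+02]
 [ 2.50000e-02 -9.99000e-01 -4.10000e-02  2.02119e+02]
 [ 0.00000e+00  0.00000e+00  0.00000e+00  1.00000e+00]]
linear [0.0029 0.0022 0.0002] turn [2.29 4.32 1.5 ] rows~ 0.7143452805488987
```

```bash
python3 -m jog '{"linear":[[0.003,0.002,0],[0.003,0.002,0],[0.003,0.002,0]],"turn":[[2.3,4.3,1.5],[2.3,4.3,1.5],[2.3,4.3,1.5]],"gripper":[1,1,1]}' 30
python3 - <<'E'
from h import *
o=st(); print(toolT().round(3))
s=r.snapshot("wrist"); cv2.imwrite("pics/w4.png",s["img"][:,:,::-1])
th=1.938; c=np.array([np.cos(th),np.sin(th),0]); ty=np.array([-np.sin(th),np.cos(th),0])
for P in [(65,32,48),(65,-32,48),(-20,32,48),(-20,-32,48),(-65,32,17),(-65,-32,17)]:
    print(P, proj(s,[np.array([516.7,324.3,0])+c*P[0]+ty*P[1]+[0,0,P[2]]],camT(s,o)).round(0))
E
```

```text
time: 6.73
tcp_pos: [509.3, 339.5, 198.8]
tool_rot: [-0.582, 0.584, -0.401, 0.4]
wrist_force: [-1.1, 0.3, -0.5]
opening: 1.002
t6.73 tcp [509.3 339.5 198.8] q [ 0.474  0.352  1.474 -0.     1.32   0.107] F [-1.1  0.3 -0.5] M [ 0.   -0.03  0.03] op 1.002
[[ 3.60000e-01 -3.00000e-03  9.33000e-01  5.09291e+02]
 [-9.33000e-01 -2.00000e-03  3.60000e-01  3.39464e+02]
 [ 0.00000e+00 -1.00000e+00 -4.00000e-03  1.98812e+02]
 [ 0.00000e+00  0.00000e+00  0.00000e+00  1.00000e+00]]
(65, 32, 48) [[228. 130.]]
(65, -32, 48) [[295. 130.]]
(-20, 32, 48) [[231. 213.]]
(-20, -32, 48) [[292. 213.]]
(-65, 32, 17) [[235. 238.]]
(-65, -32, 17) [[289. 238.]]
```

View pics/w4.png

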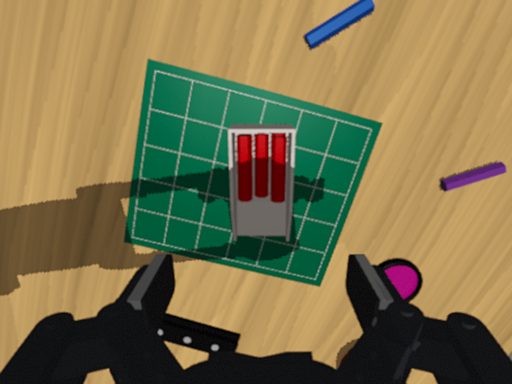

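```bash
python3 -m jog '{"linear":[[0,0.04,0.001],[0,0.08,0.001],[0,0.12,0.001],[0,0.15,0.001],[0,0.17,0.001],[0,0.185,0.001],[0,0.19,0.001],[0,0.19,0.001],[0,0.19,0.001]],"turn":[[0,0,0],[0,0,0],[0,0,0],[0,0,0],[0,0,0],[0,0,0],[0,0,0],[0,0,0],[0,0,0]],"gripper":[1,1,1,1,1,1,1,1,1]}' 45
python3 - <<'E'
from h import *
o=st(); s=r.snapshot("wrist"); cv2.imwrite("pics/w5.png",s["img"][:,:,::-1])
E
```

```text
time: 7.53
tcp_pos: [511.1, 340.8, 9.1]
tool_rot: [-0.582, 0.584, -0.4, 0.399]
wrist_force: [0.5, 0.6, 1.0]
opening: 1.001
t7.53 tcp [511.1 340.8   9.1] q [ 0.475  0.528  1.708 -0.     0.909  0.106] F [0.5 0.6 1. ] M [-0.01  0.03 -0.03] op 1.001
```

View pics/w5.png

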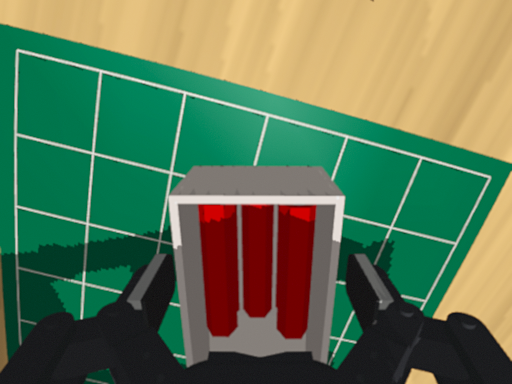

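```bash
python3 -m jog '{"linear":[[0,0,0],[0,0,0],[0,0,0],[0,0,0],[0,0,0],[0,0,0],[0,-0.005,0],[0,-0.02,0]],"turn":[[0,0,0],[0,0,0],[0,0,0],[0,0,0],[0,0,0],[0,0,0],[0,0,0],[0,0,0]],"gripper":[0.6,0.6,0.6,0.6,0.6,0.6,0.6,0.6]}' 45
python3 - <<'E'
from h import *
o=st(); s=r.snapshot("wrist"); cv2.imwrite("pics/w6.png",s["img"][:,:,::-1])
E
```

```text
time: 8.25
tcp_pos: [509.4, 339.8, 27.9]
tool_rot: [-0.581, 0.585, -0.401, 0.399]
wrist_force: [-0.6, 0.1, -4.1]
opening: 0.747
t8.25 tcp [509.4 339.8  27.9] q [ 0.475  0.505  1.691 -0.     0.952  0.106] F [-0.6  0.1 -4.1] M [-0.01 -0.02  0.01] op 0.747
```

View pics/w6.png

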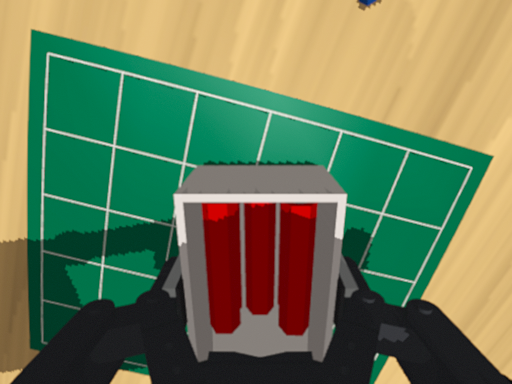

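```bash
cat > kin.py <<'E'
import numpy as np
from scipy.spatial.transform import Rotation as R
from scipy.optimize import least_squares
D=[eval(l) for l in open("log.txt")]
Q=np.array([d[0] for d in D]);P=np.array([d[1] for d in D]);O=np.array([d[2] for d in D])
ry=lambda a:R.from_euler('y',a).as_matrix(); rz=lambda a:R.from_euler('z',a).as_matrix()
def fk(p,q,s4,s6=1):
    a1,e,h,a2,L2,a3,L3,e3,d=p
    A=rz(q[0]);B=A@ry(q[1]);C=B@ry(q[2]);E=C@rz(s4*q[3])@ry(q[4]);F=E@rz(s6*q[5])
    return A@[a1,e,h]+B@[a2,0,L2]+C@[a3,0,L3]+C@rz(s4*q[3])@[0,e3,0]+E@[0,0,d],F
if __name__=="__main__":
  tr=R.from_quat(O[:,[1,2,3,0]]).as_matrix()
  for s4 in (1,-1):
   for s6 in (1,-1):
    err=[];off=[]
    for q,t in zip(Q,tr):
        F=fk(np.ones(9),q,s4,s6)[1]; off.append(F.T@t)
    print(s4,s6,"orient spread",np.std(off,axis=0).max(), np.round(off[0],2).tolist())
    f=lambda p:np.r_[np.concatenate([fk(p,q,s4)[0]-x for q,x in zip(Q,P)]),p*1e-3]
    s=least_squares(f,[0,-69,200,0,380,0,380,0,200]); print(np.round(s.x,1),"rms",np.sqrt(np.mean(s.fun[:-9]**2)))
E
python3 kin.py
```

```text
1 1 orient spread 2.1773264873091063e-16 [[-0.0, -0.0, -1.0], [-1.0, 0.0, 0.0], [0.0, 1.0, -0.0]]
[  0.   69.4 136.8   0.  629.7  60.4 421.1   0.  364.5] rms 0.0004353356267233475
1 -1 orient spread 0.8710880428450519 [[-0.24, -0.0, -0.97], [-0.97, 0.0, 0.24], [0.0, 1.0, -0.0]]
[  0.   69.4 136.8   0.  629.7  60.4 421.1   0.  364.5] rms 0.0004353356267233475
-1 1 orient spread 0.3813404440781989 [[0.0, -0.0, -1.0], [-1.0, 0.0, -0.0], [0.0, 1.0, -0.0]]
[  78.6  -89.  -156.    79.9  158.3  -66.9  381.9  150.7 -266.9] rms 25.859497566592133
-1 -1 orient spread 0.9162627212484894 [[-0.24, 0.0, -0.97], [-0.97, 0.0, 0.24], [0.0, 1.0, -0.0]]
[  78.6  -89.  -156.    79.9  158.3  -66.9  381.9  150.7 -266.9] rms 25.859497566592133
```

```bash
cat > ik.py <<'E'
from kin import *
p=np.array([0,69.4,136.8,0,629.7,60.4,421.1,0,364.5])
f=lambda p:np.concatenate([fk(p,q,1)[0]-x for q,x in zip(Q,P)])
p=least_squares(lambda p:np.r_[f(p),p*1e-3],p).x
OFF=fk(p,Q[0],1)[1].T@R.from_quat(O[0][[1,2,3,0]]).as_matrix()
lo=np.array([-2.89,-.75,.22,-1.18,.11,-2.7]);hi=np.array([2.89,2.08,2.7,4.32,2.71,2.7])
def ik(pos,Rm,q0):
    def g(q):
        x,F=fk(p,q,1); return np.r_[(x-pos)/100, R.from_matrix((F@OFF).T@Rm).as_rotvec()]
    s=least_squares(g,np.clip(q0,lo+1e-3,hi-1e-3),bounds=(lo,hi),xtol=1e-12,ftol=1e-12,gtol=1e-12); return s.x,np.abs(s.fun).max()
E
cat > pour.py <<'E'
from ik import *
def pose(t,L,yaw=-0.0098):
    t=np.radians(t)
    Z=rz(yaw)
    x=Z@np.array([0,-np.cos(t),-np.sin(t)]); y=Z@np.array([0,np.sin(t),-np.cos(t)]); z=np.cross(x,y)
    return np.array(L)-82.4*x+5*y, np.c_[x,y,z]
if __name__=="__main__":
  q=Q[-1]
  for t,L in [(0,(636,-45,230)),(0,(636,-45,210)),(15,(636,-45,205)),(30,(636,-45,200)),(45,(636,-45,195)),(55,(636,-45,190)),(65,(636,-45,188))]:
    pos,Rm=pose(t,L); q,e=ik(pos,Rm,q); print(t,np.round(pos,1),np.round(q,3),"err",round(e,6), "wc",np.round(pos-364.5*Rm[:,1]))
E
python3 pour.py
```

```text
0 [636.8  37.4 225. ] [-0.05   0.374  1.373 -0.     1.394 -0.041] err 0.0 wc [637.  37. 590.]
0 [636.8  37.4 205. ] [-0.05   0.385  1.406 -0.     1.351 -0.041] err 0.0 wc [637.  37. 570.]
15 [636.8  35.9 221.5] [-0.201  0.384  1.398  0.26   1.416 -0.238] err 0.0 wc [636. -58. 574.]
30 [636.7  28.9 236.9] [-0.343  0.417  1.396  0.493  1.521 -0.407] err 0.0 wc [ 635. -153.  553.]
45 [636.6  16.8 249.7] [-0.466  0.483  1.4    0.69   1.65  -0.541] err 0.0 wc [ 634. -241.  507.]
55 [636.5   6.4 254.6] [-0.532  0.543  1.407  0.804  1.738 -0.615] err 0.0 wc [ 634. -292.  464.]
65 [636.4  -5.6 260.6] [-0.585  0.61   1.412  0.907  1.833 -0.674] err 0.0 wc [ 633. -336.  415.]
```

```bash
python3 -m jog '{"linear":[[0,-0.02,0],[0,-0.045,0],[0,-0.075,0],[0,-0.105,0],[0,-0.135,0],[0,-0.165,0],[0,-0.185,0],[0,-0.195,0],[0,-0.197,0]],"turn":[[0,0,0],[0,0,0],[0,0,0],[0,0,0],[0,0,0],[0,0,0],[0,0,0],[0,0,0],[0,0,0]],"gripper":[0.6,0.6,0.6,0.6,0.6,0.6,0.6,0.6,0.6]}' 45
python3 - <<'E'
from h import *
o=st(); from pour import pose; plan(*pose(0,(636,-45,230)))
E
```

```text
time: 9.05
tcp_pos: [512.4, 341.5, 230.8]
tool_rot: [0.584, -0.582, 0.399, -0.401]
wrist_force: [0.6, -0.1, -3.5]
opening: 0.742
t9.05 tcp [512.4 341.5 230.8] q [ 0.475  0.336  1.418 -0.     1.383  0.106] F [ 0.6 -0.1 -3.5] M [ 0.05 -0.01  0.04] op 0.742
linear [0.3285 0.0057 0.0063] turn [-0.23 21.7  -0.06] rows~ 7.880441644151184
```

```bash
python3 -m jog '{"linear":[[0.01,0,0],[0.03,0,0.001],[0.055,0.001,0.001],[0.085,0.002,0.002],[0.115,0.002,0.002],[0.145,0.003,0.003],[0.175,0.003,0.003],[0.205,0.004,0.004],[0.23,0.004,0.004],[0.25,0.005,0.005]],"turn":[[0,0.7,0],[0,2,0],[0,3.6,0],[0,5.6,0],[0,7.6,0],[0,9.6,0],[0,11.6,0],[0,13.5,0],[0,15.2,0],[0,16.5,0]],"gripper":[0.6,0.6,0.6,0.6,0.6,0.6,0.6,0.6,0.6,0.6]}' 45
python3 - <<'E'
from h import *
o=st(); from pour import pose; plan(*pose(0,(636,-45,230)))
E
```

```text
time: 9.88
tcp_pos: [606.7, 106.8, 223.0]
tool_rot: [-0.519, 0.519, -0.48, 0.48]
wrist_force: [-0.2, 0.6, -2.8]
opening: 0.739
t9.88 tcp [606.7 106.8 223. ] q [ 0.061  0.343  1.427 -0.     1.373 -0.016] F [-0.2  0.6 -2.8] M [ 0.01 -0.05  0.04] op 0.739
linear [ 0.0715 -0.002   0.0246] turn [0.04 5.   0.01] rows~ 1.8147188712231321
```

```bash
python3 -m jog '{"linear":[[0.02,0,0.007],[0.04,-0.001,0.014],[0.055,-0.002,0.02],[0.066,-0.002,0.023],[0.071,-0.002,0.0245],[0.0715,-0.002,0.0245],[0.0715,-0.002,0.0245]],"turn":[[0,1.5,0],[0,3,0],[0,4,0],[0,4.7,0],[0,5,0],[0,5,0],[0,5,0]],"gripper":[0.6,0.6,0.6,0.6,0.6,0.6,0.6]}' 45
python3 - <<'E'
from h import *
o=st(); from pour import pose; plan(*pose(0,(636,-45,210)))
s=r.snapshot("top"); crop(s["img"],230,110,480,290,3,"top7.png"); s=r.snapshot("scene"); crop(s["img"],60,60,260,240,3,"scene7.png"); s=r.snapshot("wrist"); cv2.imwrite("pics/w7.png",s["img"][:,:,::-1])
E
```

```text
time: 10.47
tcp_pos: [636.2, 37.9, 224.5]
tool_rot: [0.497, -0.498, 0.503, -0.502]
wrist_force: [0.4, -0.1, -3.0]
opening: 0.746
t10.47 tcp [636.2  37.9 224.5] q [-5.000e-02  3.750e-01  1.374e+00  1.000e-03  1.395e+00 -4.000e-02] F [ 0.4 -0.1 -3. ] M [0.01 0.   0.02] op 0.746
linear [0.0005 0.0195 0.0007] turn [ 0.11  0.01 -0.04] rows~ 0.4689081559827173
```

View pics/top7.png

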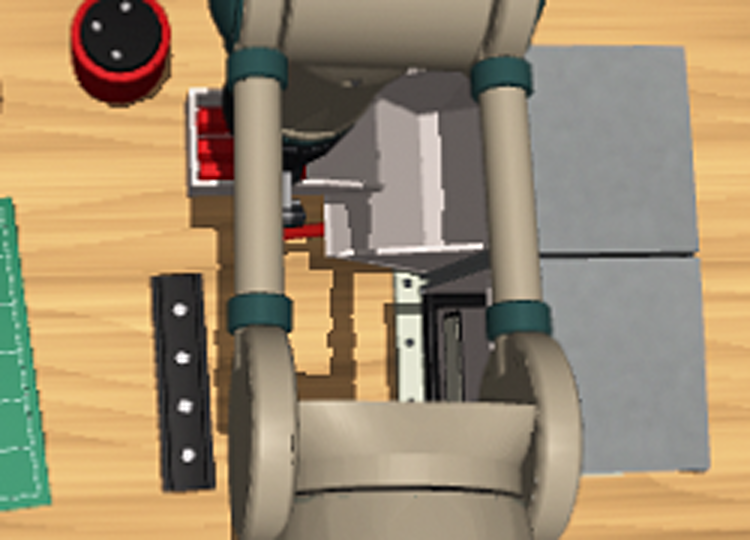

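View pics/scene7.png

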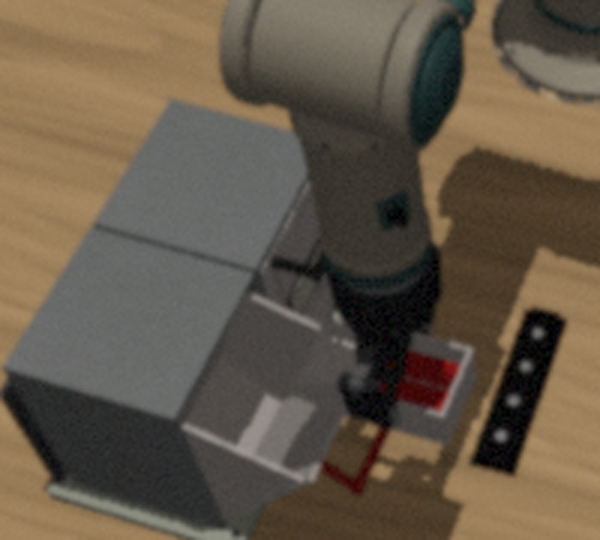

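View pics/w7.png

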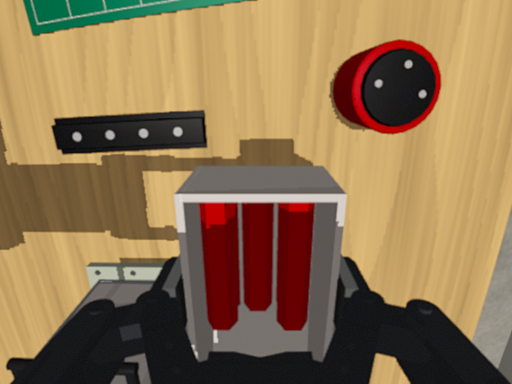

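```bash
cat > prow.py <<'E'
from h import *
from pour import pose
T=toolT()
def rows(lst):
    for t,L in lst:
        pos,Rm=pose(t,L); print(t,np.round(T[:3,:3].T@(pos-T[:3,3])/1000,4), np.round(R.from_matrix(T[:3,:3].T@Rm).as_rotvec(degrees=True),1))
E
python3 - <<'E'
from prow import *
rows([(t,(636,-47,z)) for t,z in [(3,226),(8,220),(13,214),(18,208),(23,204),(28,201),(33,199),(38,197),(38,196)]])
E
```

```text
3 [ 0.003  -0.0002  0.0007] [0.1 0.1 3. ]
8 [ 0.0033 -0.0014  0.0007] [0.1 0.1 8. ]
13 [ 0.0042 -0.0026  0.0006] [ 0.1  0.1 13. ]
18 [ 0.0057 -0.0036  0.0006] [ 0.1  0.1 18. ]
23 [ 0.0078 -0.0065  0.0006] [ 0.1  0.1 23. ]
28 [ 0.0105 -0.0102  0.0006] [ 0.1  0.1 28. ]
33 [ 0.0137 -0.0146  0.0006] [ 0.1  0.1 33. ]
38 [ 0.0175 -0.0187  0.0006] [ 0.1  0.1 38. ]
38 [ 0.0175 -0.0177  0.0006] [ 0.1  0.1 38. ]
```

```bash
python3 -m jog '{"linear":[[0.003,0,0.0006],[0.0033,-0.0014,0.0006],[0.004,-0.0026,0.0006],[0.0055,-0.0036,0.0006],[0.008,-0.0065,0.0006],[0.0105,-0.010,0.0006],[0.0105,-0.010,0.0006],[0.0105,-0.010,0.0006]],"turn":[[0,0,3],[0,0,8],[0,0,13],[0,0,18],[0,0,23],[0,0,27],[0,0,27],[0,0,27]],"gripper":[0.6,0.6,0.6,0.6,0.6,0.6,0.6,0.6]}' 60
python3 - <<'E'
from prow import *
o=st(); T=toolT(); print(T.round(3)); print("lip",(T@[82.4,-5,0,1]).round(1))
s=r.snapshot("top"); crop(s["img"],280,110,480,290,3,"top8.png"); s=r.snapshot("scene"); crop(s["img"],60,60,260,240,3,"scene8.png")
rows([(t,(636,-47,z)) for t,z in [(33,199),(39,197),(45,195),(50,193),(55,191),(58,190)]])
E
```

```text
time: 11.28
tcp_pos: [636.6, 27.4, 234.6]
tool_rot: [0.6, -0.367, 0.605, -0.372]
wrist_force: [0.1, -0.3, -2.8]
opening: 0.736
t11.28 tcp [636.6  27.4 234.6] q [-0.32   0.409  1.392  0.446  1.503 -0.378] F [ 0.1 -0.3 -2.8] M [-0.34  0.    0.02] op 0.736
[[-9.00000e-03  3.00000e-03  1.00000e+00  6.36638e+02]
 [-8.92000e-01  4.53000e-01 -1.00000e-02  2.74160e+01]
 [-4.53000e-01 -8.92000e-01 -2.00000e-03  2.34615e+02]
 [ 0.00000e+00  0.00000e+00  0.00000e+00  1.00000e+00]]
lip [635.9 -48.3 201.8   1. ]
33 [ 0.     -0.0057  0.0001] [ 0.1 -0.   6.1]
39 [ 0.0018 -0.0125  0.0001] [ 0.1 -0.  12.1]
45 [ 0.0044 -0.0192  0.0001] [ 0.1 -0.  18.1]
50 [ 0.0074 -0.0243  0.0001] [ 0.1 -0.1 23.1]
55 [ 0.011  -0.0292  0.0001] [ 0.1 -0.1 28.1]
58 [ 0.0134 -0.0322  0.    ] [ 0.1 -0.1 31.1]
```

View pics/top8.png

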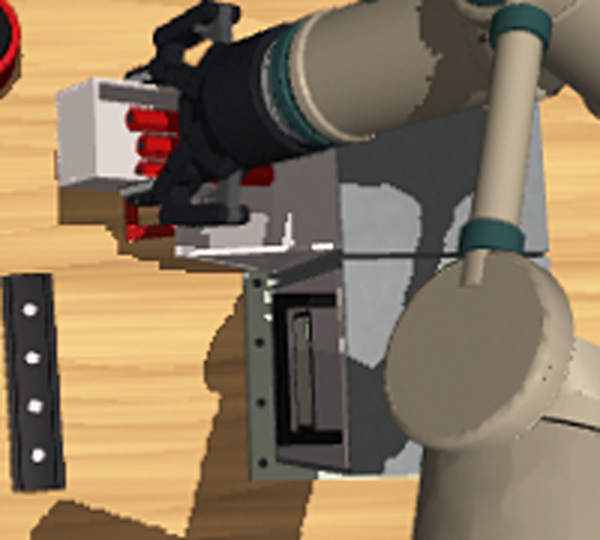

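View pics/scene8.png

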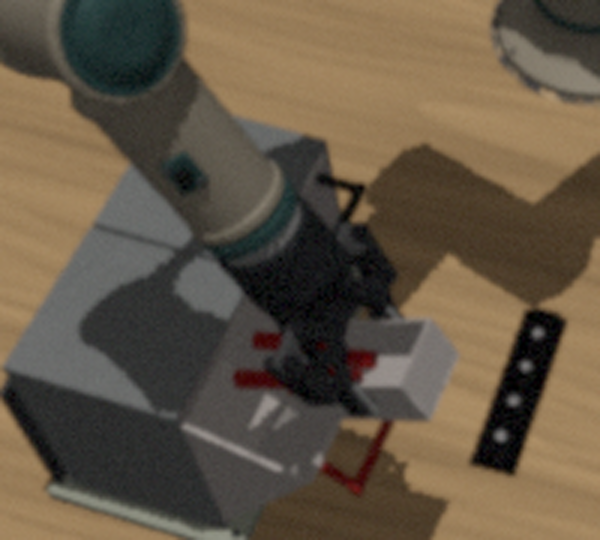

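The pillars are already sliding out over the mouth. I'll continue to a steep tilt and hold there.

```bash
python3 -m jog '{"linear":[[0,-0.0057,0],[0.0018,-0.0125,0],[0.0044,-0.019,0],[0.0074,-0.024,0],[0.011,-0.029,0],[0.0134,-0.032,0],[0.0134,-0.032,0],[0.0134,-0.032,0],[0.0134,-0.032,0],[0.0134,-0.032,0]],"turn":[[0,0,6],[0,0,12],[0,0,18],[0,0,23],[0,0,28],[0,0,31],[0,0,31],[0,0,31],[0,0,31],[0,0,31]],"gripper":[0.6,0.6,0.6,0.6,0.6,0.6,0.6,0.6,0.6,0.6]}' 60
python3 - <<'E'
from prow import *
o=st(); T=toolT(); print("lip",(T@[82.4,-5,0,1]).round(1))
s=r.snapshot("top"); crop(s["img"],280,110,480,290,3,"top9.png"); s=r.snapshot("scene"); crop(s["img"],60,60,260,240,3,"scene9.png");  s=r.snapshot("wrist"); cv2.imwrite("pics/w9.png",s["img"][:,:,::-1])
E
```

```text
time: 12.22
tcp_pos: [636.6, 4.2, 259.2]
tool_rot: [0.68, -0.194, 0.679, -0.198]
wrist_force: [1.0, -0.2, -1.7]
opening: 0.74
t12.22 tcp [636.6   4.2 259.2] q [-0.546  0.56   1.404  0.834  1.77  -0.632] F [ 1.  -0.2 -1.7] M [-0.57 -0.03 -0.07] op 0.74
lip [636.5 -43.9 192.1   1. ]
```

View pics/top9.png

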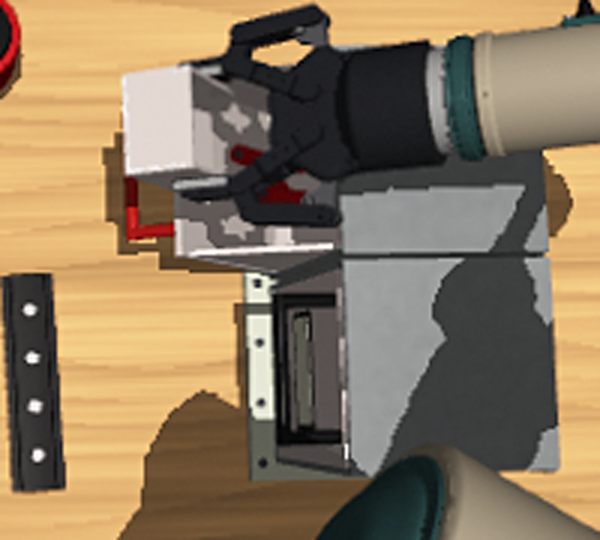

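View pics/scene9.png

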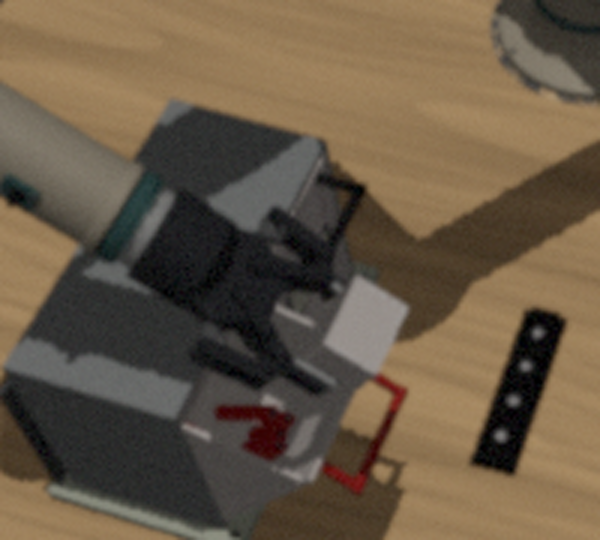

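View pics/w9.png

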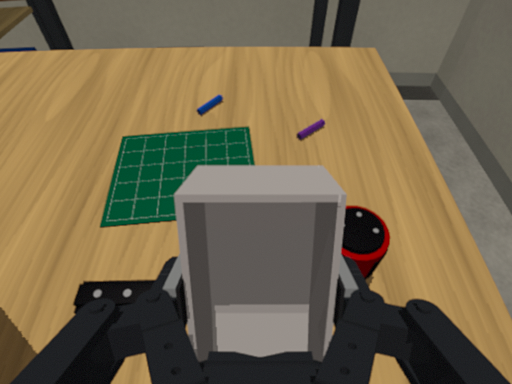

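The wrist view shows the tray empty and the scene view shows the pillars in the bin. Now untilting and lifting.

```bash
python3 - <<'E'
from prow import *
rows([(55,(636,-44,205)),(48,(636,-42,220)),(41,(636,-40,235)),(0,(636,-30,245))])
E
```

```text
55 [-0.0111 -0.0026  0.0001] [ 0.2  0.2 -2.9]
48 [-0.0231  0.001   0.0001] [ 0.1  0.2 -9.9]
41 [-0.034   0.0044  0.0001] [  0.1   0.2 -16.9]
0 [-0.0099  0.0513  0.0001] [  0.1   0.3 -57.9]
```

```bash
python3 -m jog '{"linear":[[-0.011,-0.0026,0],[-0.023,0.001,0],[-0.034,0.0044,0],[-0.033,0.011,0],[-0.03,0.019,0],[-0.026,0.027,0],[-0.021,0.036,0],[-0.015,0.045,0],[-0.01,0.051,0],[-0.01,0.051,0]],"turn":[[0,0,-3],[0,0,-10],[0,0,-17],[0,0,-24],[0,0,-31],[0,0,-38],[0,0,-45],[0,0,-52],[0,0,-58],[0,0,-58]],"gripper":[0.6,0.6,0.6,0.6,0.6,0.6,0.6,0.6,0.6,0.6]}' 60
python3 - <<'E'
from h import *
o=st(); print(toolT().round(3))
s=r.snapshot("top"); crop(s["img"],290,110,480,290,3,"top10.png"); s=r.snapshot("scene"); crop(s["img"],60,60,260,240,3,"scene10.png")
th=1.938; c=np.array([np.cos(th),np.sin(th),0]); ty=np.array([-np.sin(th),np.cos(th),0])
plan((511,340.8,150),Rt((0,0,-1),-ty))
E
```

```text
time: 13.2
tcp_pos: [635.0, 58.5, 240.0]
tool_rot: [-0.5, 0.501, -0.499, 0.5]
wrist_force: [-0.3, 1.3, -1.6]
opening: 0.741
t13.20 tcp [635.   58.5 240. ] q [-1.600e-02  3.670e-01  1.348e+00 -1.000e-03  1.427e+00 -1.800e-02] F [-0.3  1.3 -1.6] M [0.05 0.03 0.05] op 0.741
[[ 2.00000e-03 -0.00000e+00  1.00000e+00  6.35034e+02]
 [-1.00000e+00 -1.00000e-03  2.00000e-03  5.85250e+01]
 [ 1.00000e-03 -1.00000e+00 -0.00000e+00  2.39985e+02]
 [ 0.00000e+00  0.00000e+00  0.00000e+00  1.00000e+00]]
linear [-0.2863  0.0902 -0.1257] turn [ -0.03 -21.17   0.04] rows~ 7.803325117228027
```

View pics/scene10.png

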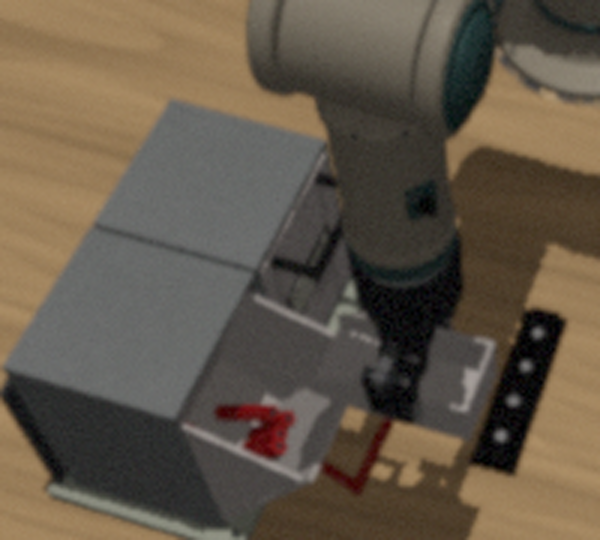

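```bash
python3 -m jog '{"linear":[[-0.03,0.005,-0.013],[-0.06,0.015,-0.026],[-0.1,0.03,-0.044],[-0.14,0.045,-0.062],[-0.18,0.058,-0.08],[-0.22,0.07,-0.097],[-0.25,0.08,-0.11],[-0.275,0.087,-0.12],[-0.286,0.09,-0.126],[-0.286,0.09,-0.126]],"turn":[[0,-2.2,0],[0,-4.4,0],[0,-7.4,0],[0,-10.4,0],[0,-13.4,0],[0,-16.4,0],[0,-18.6,0],[0,-20.4,0],[0,-21.2,0],[0,-21.2,0]],"gripper":[0.6,0.6,0.6,0.6,0.6,0.6,0.6,0.6,0.6,0.6]}' 60
python3 - <<'E'
from h import *
o=st(); s=r.snapshot("wrist"); cv2.imwrite("pics/w11.png",s["img"][:,:,::-1])
s=r.snapshot("top"); crop(s["img"],290,110,480,290,3,"top11.png")
th=1.938; c=np.array([np.cos(th),np.sin(th),0]); ty=np.array([-np.sin(th),np.cos(th),0])
plan((511,340.8,11),Rt((0,0,-1),-ty))
E
```

```text
time: 14.13
tcp_pos: [509.3, 341.7, 149.3]
tool_rot: [-0.583, 0.584, -0.401, 0.399]
wrist_force: [-0.3, -0.1, -1.8]
opening: 0.742
t14.13 tcp [509.3 341.7 149.3] q [0.476 0.387 1.547 0.002 1.21  0.107] F [-0.3 -0.1 -1.8] M [-0.04  0.04  0.02] op 0.742
linear [-1.900e-03  1.395e-01 -1.000e-04] turn [-0.03 -0.05  0.06] rows~ 3.3446693482871153
```

View pics/w11.png

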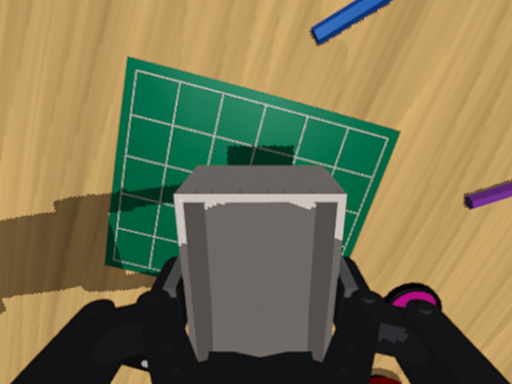

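View pics/top11.png

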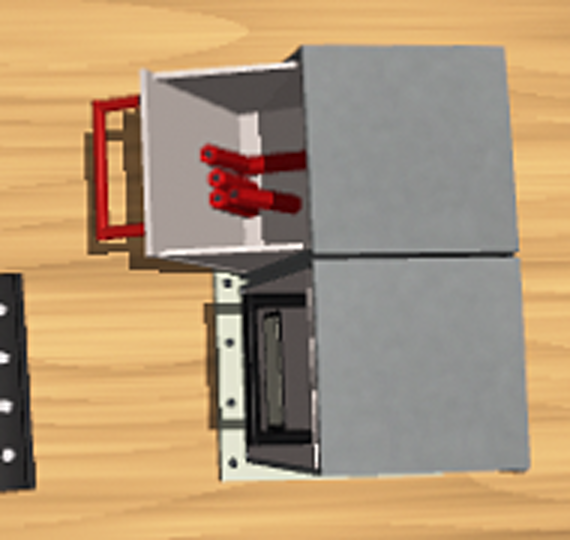

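```bash
python3 -m jog '{"linear":[[-0.002,0.03,0],[-0.002,0.06,0],[-0.002,0.09,0],[-0.002,0.11,0],[-0.002,0.125,0],[-0.002,0.133,0],[-0.002,0.137,0],[-0.002,0.137,0]],"turn":[[0,0,0],[0,0,0],[0,0,0],[0,0,0],[0,0,0],[0,0,0],[0,0,0],[0,0,0]],"gripper":[0.6,0.6,0.6,0.6,0.6,0.6,0.6,0.6]}' 60
python3 -m jog '{"linear":[[0,0.001,0],[0,0.002,0],[0,0.003,0]],"turn":[[0,0,0],[0,0,0],[0,0,0]],"gripper":[0.6,0.6,0.6]}' 60
```

```text
time: 14.9
tcp_pos: [512.2, 339.7, 13.5]
tool_rot: [-0.582, 0.582, -0.401, 0.402]
wrist_force: [0.0, -0.7, -1.0]
opening: 0.739
time: 15.15
tcp_pos: [513.1, 339.9, 11.6]
tool_rot: [0.583, -0.582, 0.4, -0.402]
wrist_force: [0.1, 0.7, -1.0]
opening: 0.739
```

```bash
python3 -m jog '{"linear":[[0,0.001,0],[0,0.002,0],[0,0.002,0]],"turn":[[0,0,0],[0,0,0],[0,0,0]],"gripper":[0.6,0.6,0.6]}' 60; python3 -m jog '{"linear":[[0,0.001,0],[0,0.0015,0],[0,0.0015,0]],"turn":[[0,0,0],[0,0,0],[0,0,0]],"gripper":[0.6,0.6,0.6]}' 60
```

```text
time: 15.4
tcp_pos: [513.5, 340.1, 11.5]
tool_rot: [0.583, -0.581, 0.4, -0.402]
wrist_force: [-1.9, -2.4, 7.5]
opening: 0.742
time: 15.65
tcp_pos: [514.0, 340.6, 11.6]
tool_rot: [0.584, -0.581, 0.4, -0.403]
wrist_force: [-0.9, -1.3, 8.9]
opening: 0.741
```

```bash
python3 -m jog '{"linear":[[0,-0.0005,0],[0,-0.0005,0],[0,-0.0005,0],[0,-0.0005,0],[0,-0.0005,0],[0,-0.03,0],[0,-0.07,0],[0,-0.11,0],[0,-0.15,0],[0,-0.19,0]],"turn":[[0,0,0],[0,0,0],[0,0,0],[0,0,0],[0,0,0],[0,0,0],[0,0,0],[0,0,0],[0,0,0],[0,0,0]],"gripper":[1,1,1,1,1,1,1,1,1,1]}' 60
python3 - <<'E'
from h import *
o=st(); s=r.snapshot("wrist"); cv2.imwrite("pics/w12.png",s["img"][:,:,::-1])
plan((637,75,230),Rt((0,0,-1),(0,1,0)))
E
```

```text
time: 16.48
tcp_pos: [512.4, 340.1, 203.2]
tool_rot: [0.584, -0.581, 0.4, -0.402]
wrist_force: [1.5, 0.8, -0.4]
opening: 0.997
t16.48 tcp [512.4 340.1 203.2] q [ 0.474  0.349  1.467 -0.002  1.32   0.11 ] F [ 1.5  0.8 -0.4] M [0.02 0.02 0.  ] op 0.997
linear [ 0.2927 -0.0173  0.0174] turn [ -1.12 -69.1    0.71] rows~ 9.651996810295724
```

View pics/w12.png

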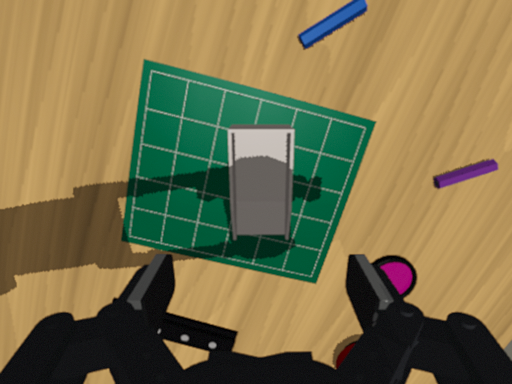

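```bash
python3 - <<'E'
from h import *
from ik import ik
Rm=Rt((0,-.591,-.807),(0,.807,-.591)); o=r.get_obs()
print(ik(np.array([638,62,206]),Rm,o["joints"]))
plan((638,62,206),Rm)
E
```

```text
(array([ 0.31016447,  0.51337406,  1.36552094, -0.59940084,  1.49791884,
       -1.14293989]), np.float64(5.684341886080802e-16))
linear [0.3052 0.0066 0.0132] turn [-32.78 -66.96 -21.13] rows~ 10.822663605400301
```

```bash
python3 -m jog '{"linear":[[0.03,-0.02,0.001],[0.07,-0.02,0.003],[0.11,-0.02,0.005],[0.15,-0.01,0.006],[0.19,0,0.008],[0.23,0,0.01],[0.27,0.005,0.012],[0.305,0.0066,0.013],[0.305,0.0066,0.013],[0.305,0.0066,0.013]],"turn":[[-3,-6,-2],[-6,-12,-4],[-9,-18,-6],[-12,-24,-8],[-15,-31,-10],[-18,-37,-12],[-21,-43,-14],[-24,-49,-16],[-27,-55,-18],[-30,-61,-19]],"gripper":[0.3,0.3,0.3,0.3,0.3,0.3,0.3,0.3,0.3,0.3]}' 30
python3 - <<'E'
from h import *
o=st(); Rm=Rt((0,-.591,-.807),(0,.807,-.591)); plan((638,60,203),Rm)
E
```

```text
time: 17.37
tcp_pos: [638.1, 60.2, 204.6]
tool_rot: [-0.473, 0.879, -0.04, 0.035]
wrist_force: [-0.2, 1.4, -0.1]
opening: 0.301
t17.37 tcp [638.1  60.2 204.6] q [ 0.281  0.516  1.338 -0.544  1.517 -1.085] F [-0.2  1.4 -0.1] M [ 0.31 -0.02  0.02] op 0.301
linear [-0.0002  0.0015  0.0008] turn [-2.8  -5.67 -2.23] rows~ 0.9358293713496929
```

```bash
python3 -m jog '{"linear":[[0,0.0015,0.0008],[0,0.0015,0.0008],[0,0.0015,0.0008]],"turn":[[-2.8,-5.7,-2.2],[-2.8,-5.7,-2.2],[-2.8,-5.7,-2.2]],"gripper":[0.3,0.3,0.3]}' 30
python3 - <<'E'
from h import *
o=st(); s=r.snapshot("wrist"); cv2.imwrite("pics/w13.png",s["img"][:,:,::-1])
s=r.snapshot("top"); crop(s["img"],290,110,480,290,3,"top13.png")
Rm=Rt((0,-.591,-.807),(0,.807,-.591)); plan((638,-1.1,118.2),Rm)
print(proj(s,[(690,10,131),(584,11,131)]), proj(r.snapshot("wrist"),[(690,10,131),(584,11,131)],camT(r.snapshot("wrist"))))
E
```

```text
time: 17.62
tcp_pos: [637.5, 60.6, 201.8]
tool_rot: [-0.453, 0.892, -0.001, -0.001]
wrist_force: [0.5, -0.7, 0.6]
opening: 0.299
t17.62 tcp [637.5  60.6 201.8] q [ 0.308  0.516  1.372 -0.599  1.491 -1.14 ] F [ 0.5 -0.7  0.6] M [ 0.27 -0.02  0.  ] op 0.299
linear [-0.0005  0.1047  0.0008] turn [-0.06 -0.1  -0.02] rows~ 2.509806573751685
[[321.29567233 143.40270426]
 [322.75922023 189.81391467]] [[262.06634474 255.36272298]
 [263.09570891 131.05013482]]
```

View pics/w13.png

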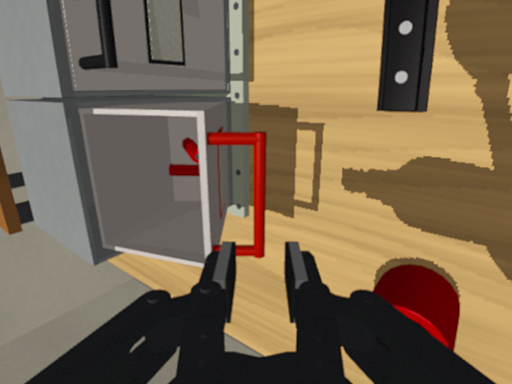

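View pics/top13.png

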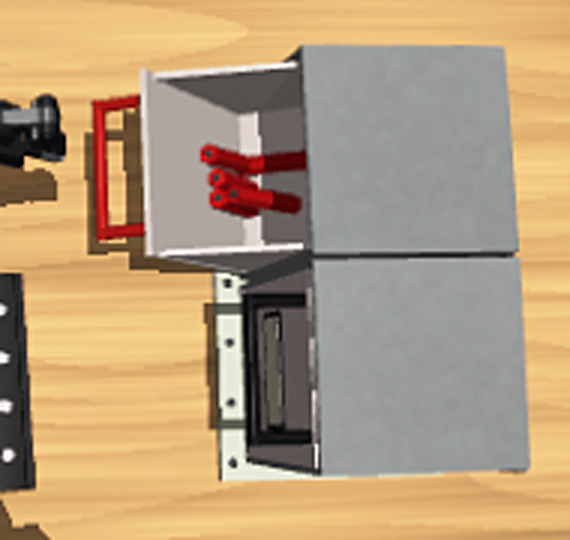

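```bash
python3 - <<'E'
from h import *
s=r.snapshot("top"); crop(s["img"],345,145,400,200,10,"top14.png")
s=r.snapshot("scene"); crop(s["img"],110,150,190,225,7,"sc14.png")
E
```

```text
(no output)
```

View pics/top14.png

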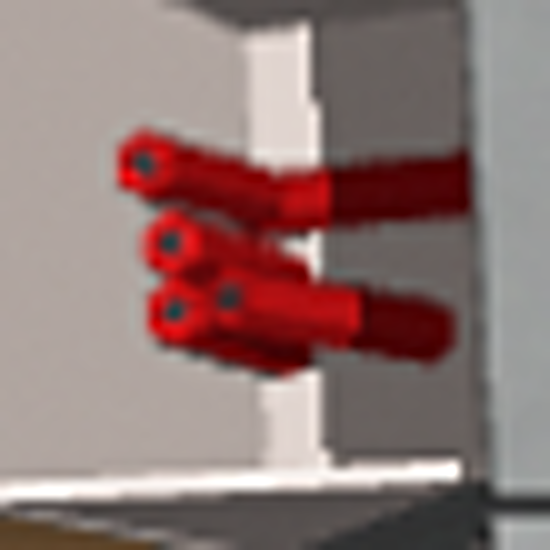

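View pics/sc14.png

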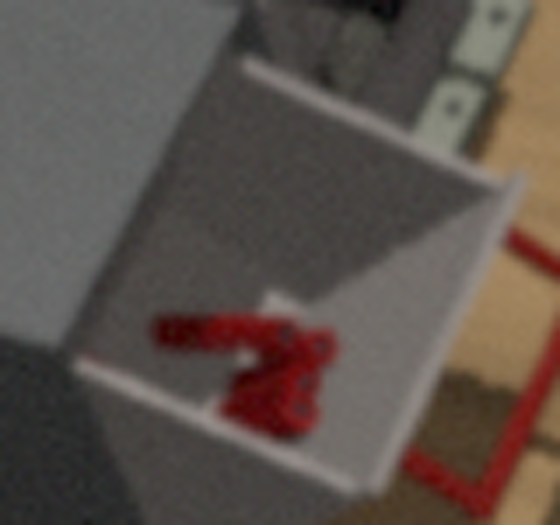

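Five pillars are visible in the bin: holed ends at (145,162), (170,240), (175,310) and (230,297), plus one behind at (390,185). Next I'll grip the handle to shut the bin.

```bash
python3 -m jog '{"linear":[[0,0.04,0.0008],[0,0.07,0.0008],[0,0.09,0.0008],[0,0.102,0.0008],[0,0.102,0.0008],[0,0.102,0.0008],[0,0.102,0.0008],[0,0.102,0.0008],[0,0.102,0.0008]],"turn":[[0,0,0],[0,0,0],[0,0,0],[0,0,0],[0,0,0],[0,0,0],[0,0,0],[0,0,0],[0,0,0]],"gripper":[0.3,0.3,0.3,0.3,0.3,0,0,0,0]}' 30
python3 - <<'E'
from h import *
o=st(); T=toolT(); print("grasp",(T@[0,-19,0,1]).round(1),T[:3,1])
E
python3 arc.py .65 .58 .51 .44 .37 .30 .23 .16 .09 .03 0
```

```text
time: 18.67
tcp_pos: [639.3, 0.3, 121.7]
tool_rot: [-0.453, 0.892, 0.0, 0.001]
wrist_force: [0.8, -2.4, -1.4]
opening: 0.097
t18.67 tcp [6.393e+02 3.000e-01 1.217e+02] q [ 0.222  0.554  1.522 -0.644  1.289 -1.091] F [ 0.8 -2.4 -1.4] M [ 0.08 -0.15  0.07] op 0.097
grasp [639.3  11.5 137.    1. ] [ 0.00188506 -0.59047313 -0.8070551 ]
0.58 [ 0.     -0.0028 -0.0105] [4. 0. 0.]
0.51 [ 0.0001 -0.0049 -0.0211] [8. 0. 0.]
0.44 [ 0.0001 -0.0062 -0.0319] [12.  0.  0.]
0.37 [ 0.0001 -0.0068 -0.0427] [16.  0.  0.]
0.3 [ 0.0001 -0.0066 -0.0536] [20.1  0.   0. ]
0.23 [ 0.0001 -0.0057 -0.0644] [24.1  0.   0.1]
0.16 [ 0.0002 -0.004  -0.0751] [28.1  0.1  0.1]
0.09 [ 0.0002 -0.0016 -0.0857] [32.1  0.1  0.1]
0.03 [ 0.0002  0.0011 -0.0946] [35.5  0.1  0.1]
0.0 [ 0.0002  0.0026 -0.099 ] [37.2  0.1  0.1]
```

```bash
python3 -m jog '{"linear":[[0,-0.0028,-0.0105],[0,-0.005,-0.021],[0,-0.006,-0.032],[0,-0.007,-0.0427],[0,-0.0066,-0.0536],[0,-0.0057,-0.0644],[0,-0.004,-0.075],[0,-0.0016,-0.0857],[0,-0.0016,-0.0857]],"turn":[[4,0,0],[8,0,0],[12,0,0],[16,0,0],[20,0,0],[24,0,0],[28,0,0],[32,0,0],[32,0,0]],"gripper":[0,0,0,0,0,0,0,0,0]}' 30
python3 - <<'E'
from h import *
o=st(); T=toolT(); print("grasp",(T@[0,-19,0,1]).round(1),T[:3,1])
for n,b in (("scene",(60,60,240,240)),("top",(340,110,480,290))):
  s=r.snapshot(n); crop(s["img"],*b,3,n+"15.png")
E
python3 arc.py .09 .05 .02 0 -.02 -.04
```

```text
time: 19.42
tcp_pos: [638.6, -72.6, 174.8]
tool_rot: [-0.68, 0.733, -0.001, 0.003]
wrist_force: [-0.7, -3.5, -2.8]
opening: 0.1
t19.42 tcp [638.6 -72.6 174.8] q [-0.18   0.406  1.451 -0.076  1.269 -1.724] F [-0.7 -3.5 -2.8] M [-0.51  0.17 -0.08] op 0.1
grasp [638.6 -71.2 193.7   1. ] [ 0.00218444 -0.07450469 -0.99721827]
0.05 [ 0.     -0.0017 -0.006 ] [2.3 0.  0. ]
0.02 [ 0.     -0.0028 -0.0105] [4. 0. 0.]
0.0 [ 0.     -0.0034 -0.0135] [5.2 0.  0. ]
-0.02 [ 0.0001 -0.004  -0.0166] [6.3 0.  0. ]
-0.04 [ 0.0001 -0.0046 -0.0196] [7.4 0.  0. ]
```

View pics/scene15.png

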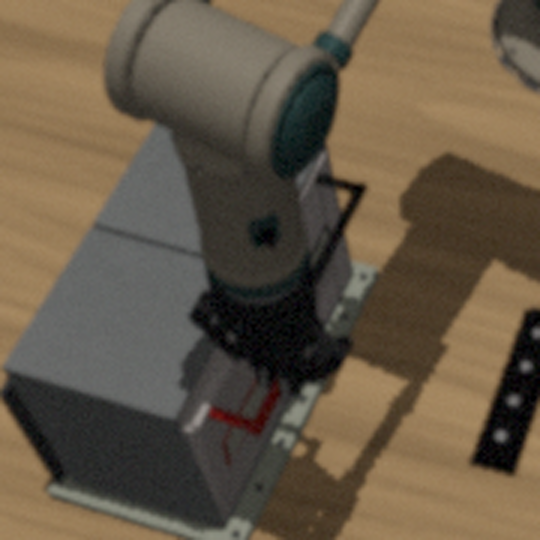

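View pics/top15.png

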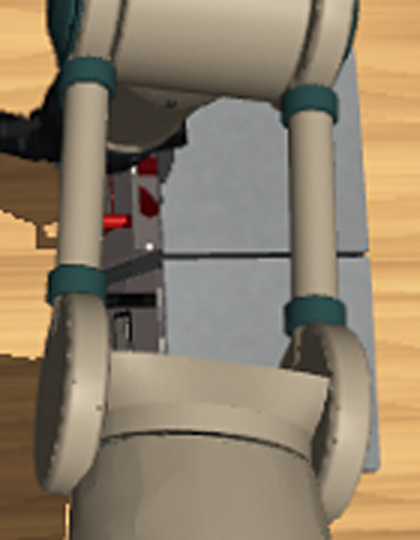

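```bash
python3 - <<'E'
from h import *
s=r.snapshot("top"); crop(s["img"],360,140,410,200,10,"top16.png")
E
```

```text
(no output)
```

View pics/top16.png

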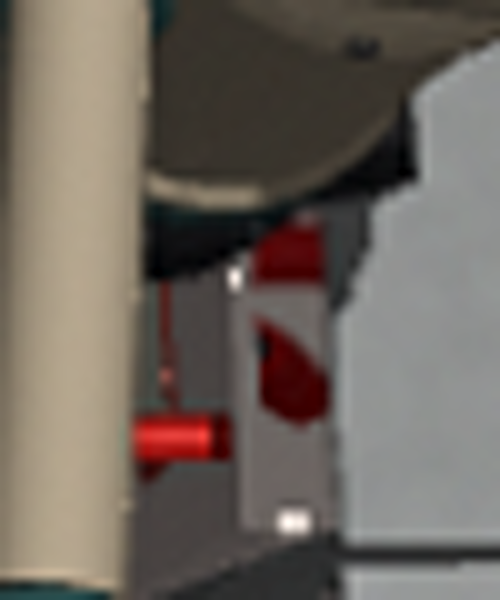

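```bash
python3 -m jog '{"linear":[[0,-0.0017,-0.006],[0,-0.0028,-0.0105],[0,-0.0034,-0.0135],[0,-0.004,-0.0165],[0,-0.004,-0.0165]],"turn":[[2.3,0,0],[4,0,0],[5.2,0,0],[5.2,0,0],[5.2,0,0]],"gripper":[0,0,0,0,0]}' 30
python3 - <<'E'
from h import *
o=st(); T=toolT(); print("grasp",(T@[0,-19,0,1]).round(1),T[:3,1])
E
```

```text
time: 19.98
tcp_pos: [638.4, -84.9, 178.8]
tool_rot: [0.712, -0.702, -0.0, -0.001]
wrist_force: [-1.7, -2.0, -1.8]
opening: 0.097
t19.98 tcp [638.4 -84.9 178.8] q [-0.248  0.41   1.432  0.015  1.302 -1.823] F [-1.7 -2.  -1.8] M [-0.23  0.24 -0.05] op 0.097
grasp [638.4 -85.2 197.8   1. ] [ 0.00123019  0.01467947 -0.99989149]
```

```bash
python3 -m jog '{"linear":[[0,0,-0.004],[0,0,-0.008],[0,0,-0.008]],"turn":[[0,0,0],[0,0,0],[0,0,0]],"gripper":[0,0,0]}' 30
python3 - <<'E'
from h import *
o=st(); T=toolT(); print("grasp",(T@[0,-19,0,1]).round(1),T[:3,1])
E
```

```text
time: 20.23
tcp_pos: [638.4, -85.5, 178.9]
tool_rot: [0.717, -0.697, -0.0, -0.0]
wrist_force: [-0.4, 13.9, -0.2]
opening: 0.101
t20.23 tcp [638.4 -85.5 178.9] q [-0.256  0.411  1.43   0.028  1.306 -1.835] F [-0.4 13.9 -0.2] M [ 2.2   0.06 -0.07] op 0.101
grasp [638.4 -86.  197.9   1. ] [ 0.00114454  0.02742586 -0.99962319]
```

Hard stop at shut: 14 N of reaction with no further travel. Releasing.

```bash
python3 -m jog '{"linear":[[0,0,0],[0,0,0],[0,0,0],[0,0,0],[0,-0.02,0],[0,-0.05,0],[0,-0.09,0],[0,-0.12,0],[0,-0.12,0]],"turn":[[0,0,0],[0,0,0],[0,0,0],[0,0,0],[0,0,0],[0,0,0],[0,0,0],[0,0,0],[0,0,0]],"gripper":[0.27,0.27,0.27,0.27,0.27,0.27,0.27,0.27,0.27]}' 30
python3 - <<'E'
from h import *
o=st(); s=r.snapshot("wrist"); cv2.imwrite("pics/w17.png",s["img"][:,:,::-1])
plan((560,190,300),Rt((0,0,-1),(0,1,0)))
E
```

```text
time: 20.98
tcp_pos: [641.5, -90.3, 307.1]
tool_rot: [0.715, -0.699, -0.005, -0.006]
wrist_force: [1.6, -0.3, 1.2]
opening: 0.272
t20.98 tcp [641.5 -90.3 307.1] q [-0.262  0.354  1.207  0.026  1.572 -1.832] F [ 1.6 -0.3  1.2] M [ 0.   -0.02  0.04] op 0.272
linear [-0.0805  0.0096  0.2798] turn [-1.39 -0.02  0.61] rows~ 6.984855922509799
```

View pics/w17.png

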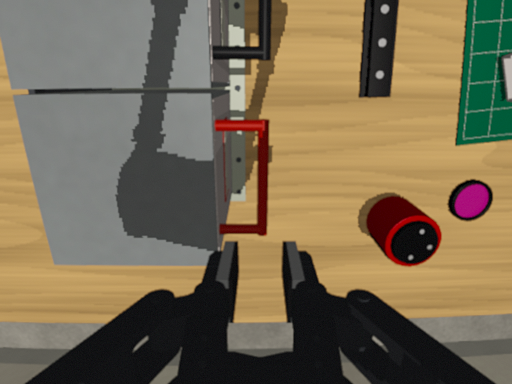

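```bash
python3 -m jog '{"linear":[[-0.01,0,0.035],[-0.02,0,0.07],[-0.03,0,0.11],[-0.045,0,0.15],[-0.055,0,0.19],[-0.065,0.005,0.23],[-0.08,0.01,0.28],[-0.08,0.01,0.28]],"turn":[[0,0,0],[0,0,0],[0,0,0],[0,0,0],[0,0,0],[0,0,0],[0,0,0],[0,0,0]],"gripper":[0.27,0.27,0.27,0.27,0.27,0.27,0.27,0.27]}' 30
python3 - <<'E'
from h import *
o=st(); s=r.snapshot("top"); cv2.imwrite("pics/top18.png",s["img"][:,:,::-1]); crop(s["img"],350,115,475,280,3.6,"top18c.png")
s=r.snapshot("scene"); crop(s["img"],55,85,195,245,3.75,"sc18c.png"); cv2.imwrite("pics/sc18.png",s["img"][:,:,::-1])
E
```

```text
time: 21.7
tcp_pos: [557.6, 195.3, 298.0]
tool_rot: [0.717, -0.697, -0.004, -0.001]
wrist_force: [-0.1, 0.9, -0.1]
opening: 0.27
t21.70 tcp [557.6 195.3 298. ] q [ 0.203  0.263  1.36   0.025  1.506 -1.373] F [-0.1  0.9 -0.1] M [-0.1  -0.   -0.01] op 0.27
```

View pics/top18c.png

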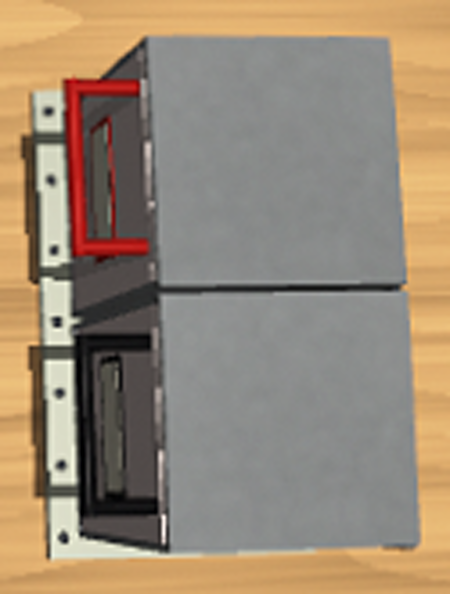

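View pics/sc18c.png

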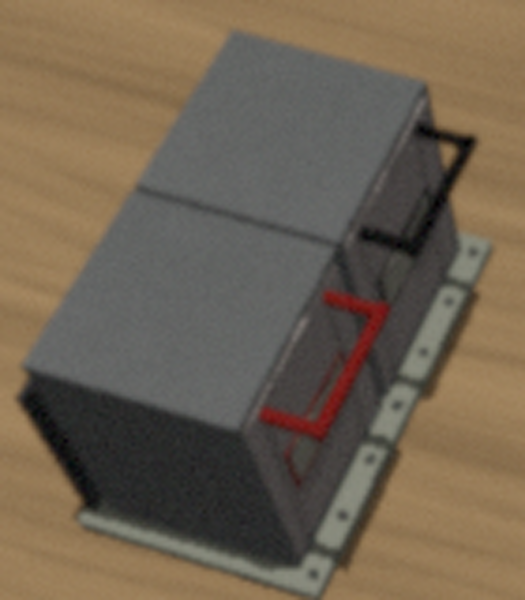

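View pics/top18.png

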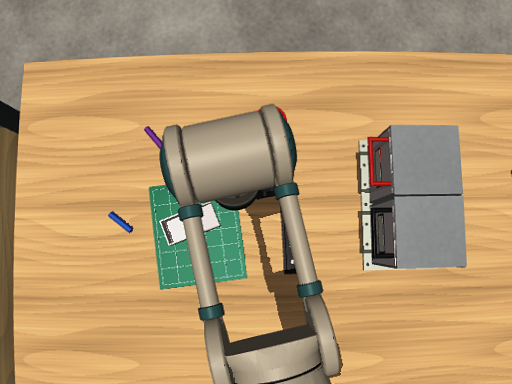

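View pics/sc18.png

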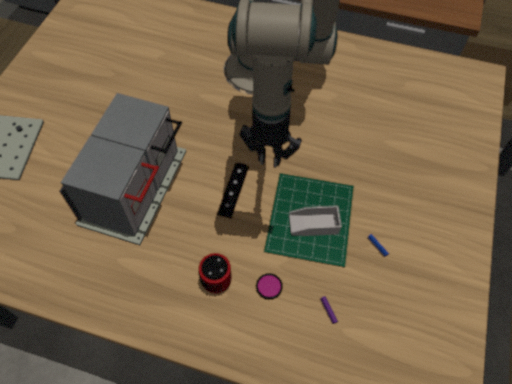

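```bash
python3 - <<'E'
import cv2,numpy as np
from h import *
s=r.snapshot("top"); im=s["img"].astype(int)
m=(im[:,:,0]>120)&(im[:,:,1]<60)&(im[:,:,2]<60); m[:, :355]=0; m[:,395:]=0; m[:130]=0; m[200:]=0
# subpixel bar column on rows 145..178
obs=[]
for v in range(146,178):
    c=np.where(m[v])[0]; c=c[c<378]
    if len(c): obs.append((v,c.mean()))
obs=np.array(obs)
# black bar: row-wise dark columns 
from math import cos,sin
th=-1.58055; ex=np.array([cos(th),sin(th),0]); ey=np.array([-sin(th),cos(th),0]); rk=np.array([559.5,-197.7,0])
for q in (0,.01,.02,.04):
    X,Z=-42.5,168; ends=[rk+ex*(-72.8+X*cos(q)-Z*sin(q))+ey*(76+yy)+[0,0,22+Z*cos(q)+X*sin(q)] for yy in (53,-53)]
    p=proj(s,ends); k=np.interp(obs[:,0],[p[0,1],p[1,1]],[p[0,0],p[1,0]]); print(q,p.round(1).tolist(),"obs-pred col",(obs[:,1]-k).mean().round(2))
E
```

```text
0 [[368.6, 136.7], [370.8, 185.6]] obs-pred col 1.18
0.01 [[367.7, 136.7], [370.0, 185.7]] obs-pred col 2.0
0.02 [[366.9, 136.8], [369.2, 185.7]] obs-pred col 2.83
0.04 [[365.3, 136.9], [367.5, 185.8]] obs-pred col 4.48
```

```bash
python3 - <<'E'
import cv2,numpy as np
a=cv2.imread("pics/scene0.png").astype(int); b=cv2.imread("pics/sc18.png").astype(int)
for n,(x0,y0,x1,y1) in dict(camera=(195,248,236,298),filter=(252,270,287,303),dovetail=(228,175,250,220),black=(165,115,190,165)).items():
    print(n,np.abs(a-b)[y0:y1,x0:x1].mean().round(1))
from workcell import r
print(r.job_done())
E
```

```text
camera 4.7
filter 4.0
dovetail 14.6
black 4.0
the job is handed in; nothing more can be done
None
```

I finished the job and handed it in at about 22 s of the 67 s allowed. No verdict is reported.

**What I did**
- Pulled the red-handled bin open to its stop; the force rose to 18 N with no more travel.
- Gripped the tray across its side walls and tipped it to about 58° with the lip about 20 mm above the bin's mouth.
- Set the tray back on the mat and let go.
- Pushed the red-handled bin shut by its handle, released it and moved the arm clear.

**Last checks**
- **Pillars:** the tray looked empty in the wrist view. I counted five pillars in the bin before shutting it.
- **Tray:** it stands upright and empty on the mat.
- **Red-handled bin:** it met a hard stop at about 14 N. Afterwards its bar lined up with the black one. It sits about 1.2 px further in than my shut model predicts, which I put down to calibration error.
- **Camera, filter and black-handled bin:** comparing the scene pictures before and after showed only small differences (about 4–5 grey levels).
- **Dovetail rail:** its patch differed by 14.6 grey levels. The rail shows at the same place in both scene pictures and the arm's shadow fell close by, so I took this as shadow. I did not re-measure its position.

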